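Dock the hanging paint caddy at the make-up station

ROBOT

A 6-joint arm with a two-finger parallel gripper is mounted at the origin on the work surface. World frame = base frame: x ahead of the robot, y to its left, z up, the work surface at z = 0. Lengths are in m, angles in rad, forces in N, time in s.
With the tool pointing down it reaches from about 0.225 to 0.875 m from the base axis. Payload 3.4 kg.
Tool frame: the origin (TCP) lies at the very end of the fingers, on their centre line; the grasp point (between the pads) lies manip.grip_point_offset behind it (manip.grip_point_offset is the distance from the TCP to the grasp point, in m); z points along the fingers, y is the line along which they close (so a half turn about z gives the same grasp; the last joint's range is limited). The gripper opens to 85 mm and grips with 20 to 120 N. Pads are 22 mm wide; open, the fingers measure 114 mm over their backs; the gripper's body (76 mm by 85 mm) begins 54 mm behind the grasp point. The pads swing forward as they close: fully open they stand 13 mm farther back than shut.
Start: joints at [-0.121, 0.276, 1.505, -0, 1.361, -0.121], TCP at [0.575, -0, 0.231] pointing down, gripper open.
Joint ranges: [-2.89, 2.89], [-0.75, 2.08], [0.22, 2.7], [-1.18, 4.32], [0.11, 2.71], [-2.7, 2.7]. Speed limits (rad/s): [2.57, 2.57, 3.14, 3.14, 3.14, 3.14].

INTERFACE

Orientations are given as a unit quaternion [w, x, y, z].
In Python, from rig import manip gives the robot as it stands.
- The arm moves only by the shell command python3 -m pendant 'ROWS' [FORCE]. ROWS is JSON, a list of rows, each an object of numbers: "jaw": the opening, from -1 (shut) to 1 (fully open); "tx", "ty", "tz": the shift along the world's x, y, z in cm; "ax", "ay", "az": the turn, a rotation vector about the world's x, y, z in degrees. In form: [{"jaw": .., "tx": .., "ty": .., "tz": .., "ax": .., "ay": .., "az": ..}, ...]. A call has 1 to 10 rows; each row is the pose to reach, as a shift and turn from the pose commanded when the call began; what a row does not reach only later rows make up. A row lasts 1/8 s, in which the tool goes at most 62.5 mm and 10.7 degrees, less where a joint would pass 70% of its speed; a pose out of reach is approached as far as the arm can. A call with a gripper value outside its range is refused whole. The fingers move at their own pace and stop on an object; FORCE is the grip in N (left out, the last holds). Time passes only in rows, so rows that repeat a pose let the fingers close. It gives the time, the measured TCP pose, the force, the opening and the grip force at its end, in the units of the state.
- manip.get_state(): the state, without advancing time (a new reading comes with each control period).
- manip.get_image(name): name is "scene" or "side" or "wrist"; returns a dict with "pixels" (480x640x3 uint8, blue, green, red), "depth" (480x640 float32, m along the optical axis (not along the pixel's ray), 0 where there is no reading), "fx", "fy", "cx", "cy" (pixels), "pose" (4x4, takes a point from camera to world coordinates). Camera axes: x right, y down, z forward; pixel columns grow to the right and rows downward; lengths in m; the calibration is good to about 2 mm. The wrist camera is an equidistant fisheye: a pixel r from the principal point sees the ray r / f radians off the axis. A picture is of the moment at which its call begins.
- manip.sign_off(): hands the job in; it is judged then, once.
The state is a dict: "clock": time; "qpos": joint angles; "qd": joint speeds; "effort": joint torques, N m; "position": TCP position; "ee_rot": TCP orientation; "contact_force": force on the tool from outside, world axes, zero at the start; "moment": the same for the moment, N m; "width": finger opening in m; "gripper_force": force on a finger pad.
Only numpy, scipy, OpenCV 4.12 (cv2) and the standard library are available. Lean on these libraries where they do the work, as an engineer would, in place of code of your own. Each camera call takes 0.05 s, during which the arm holds its last target. There are 200 camera calls.

TASK

Lift the steel caddy with its two paint pots up and off its hook, set it down gently on the grey docking plate and push it home into the corner, so that it stands flat with a long side flush along the plate's long stop and an end flush against the short stop. Both pots must stay standing in the caddy; leave everything else on the table where it is.

Things in the scene. Friction and masses are not known exactly. Their poses are not given: they have to be found in the camera images.
- caddy: Loose steel tray (0.26 kg) 80 (x) by 120 (y) by 40 mm high, walls 4, floor 4 mm, divided at y = 0. Origin: centre of underside, z up. Handle of 8 mm rod in the y-z plane: legs at y = +-55 mm up to z = 105, leaning in to a bar along y (+-32 mm, axis at z = 150), which hangs on the hook. Wooden grip block on a stem over the bar: 26 (x) by 16 mm (y), z = 172 to 212. Alike if turned half round.
- grip (a point): Point in the middle of the caddy's wooden grip block, 195 mm above the caddy's underside; axes as the caddy's. The fingers can close on the block along the caddy's y (16 mm).
- pot_a: Round paint pot, clear with a white lid, 50 mm across, 28 mm high, about 45 g, standing loose in one half of the caddy. Origin: centre of its underside.
- pot_b: The same kind of pot, in the other half of the caddy.
- rack: Fixed steel rack. Origin on the table below the hook's seat; the hook points along its -x, to the robot. 12 mm posts at x = 90, y = +-100 mm, with a cross bar; 10 mm foot plate at x = 60 to 150. A shelf of bottles overhangs the hook: underside at 370 mm, near edge at x = 25, y = +-125 mm. No room for a gripper straight above the grip: reach it from the robot's side, tool leaning.
- hook (a point): The hook's seat, where the axis of the caddy's bar lies when hanging, 240 mm above the table; axes as the rack's. Flat steel strap 12 mm wide, its top 4 mm below this point; upturned lip at x = -12 to -16 mm, its top 16 mm above this point: the bar must rise over 20 mm before it comes away towards -x.
- dock: Fixed grey docking plate 170 (x) by 200 (y) by 6 mm, origin at the centre of its underside. Two aluminium stops 10 mm thick rise 20 mm above the plate: the long stop at its +x edge (inner face at x = 75 mm, y = -50 to 100) and the short stop at its +y edge (inner face at y = 90 mm, x = -20 to 75).
- corner (a point): The point on the top of the docking plate (6 mm above the table) where the planes of the two stops' inner faces meet; axes as the dock's. When home, the caddy's origin is at x = -40, y = -60, z = 0 mm from here, with its sides parallel to the stops.
- paint_tray: Bystander: black tray with six coloured pots, 170 by 85 by 32 mm, lying near the middle. Origin under its centre, as for all bystanders.
- jar: Bystander: jar, 60 mm across and 55 mm high, standing under the hanging caddy.
- sponge_tin: Bystander: round aluminium tin, 64 mm across and 32 mm high, beyond the dock's long stop.
- brush_cup: Bystander: steel cup of brushes, 80 mm across, 180 mm high with the brushes, at the left.
- bottle: Bystander: white bottle, 56 mm across and 150 mm high, at the right.
Not all that is in view belongs to the job. Leave any yellow look-alike of the caddy alone.

How it is judged:
On the way:
1. the caddy, held in the fingers, is off the hook: more than 60 mm to the side of the hook's seat, its underside more than 50 mm above the table (horizontal distance between caddy and hook above 0.06 m and height (world z) of caddy above 0.05 m and contact force between the fingers and caddy above 0.5 N), for 0.2 s.
At the end, for the whole second after the job is handed in: The caddy stands flat and at rest on the docking plate (within 3 mm and 3 degrees), a long side within 3 mm of the long stop, an end within 3 mm of the short stop, sides parallel to the stops within 2 degrees; both pots stand upright on its floor (x of caddy in the frame of corner between -0.043 and -0.036 m and y of caddy in the frame of corner between -0.063 and -0.056 m and z of caddy in the frame of corner between -0.003 and 0.003 m and angle between caddy's own z axis and vertical below 0.05 rad and angle between the x axis of caddy and the x axis of dock, either way round below 0.035 rad and linear speed of caddy below 0.01 m/s and z of pot_a in the frame of caddy between 0 and 0.012 m and angle between each of pot_a, pot_b's own z axis and vertical below 0.2 rad and x of pot_a in the frame of caddy between -0.04 and 0.04 m and y of pot_a in the frame of caddy between -0.06 and 0.06 m and z of pot_b in the frame of caddy between 0 and 0.012 m and x of pot_b in the frame of caddy between -0.04 and 0.04 m and y of pot_b in the frame of caddy between -0.06 and 0.06 m); the robot touches nothing.
It fails at once if the caddy is dropped or slammed onto the docking plate (over 0.35 m/s within 10 mm of the plate's top) (linear speed of caddy above 0.35 m/s and z of caddy in the frame of corner below 0.01 m and horizontal distance between caddy and dock below 0.15 m).
It fails at once if a bystander on the table is shifted by more than 30 mm (distance of any of paint_tray, jar, sponge_tin, brush_cup, bottle from where it was at the start of the episode above 0.03 m).
It also fails if it takes over 61 s, if anything falls off the work surface, if the arm or the gripper's body presses on something with over 40 N, if the wrist force passes 120 N, or if a joint passes its speed limit or range.

## Working session

There is one attempt and no reset: what is moved stays moved. The work goes in short steps, Python scripts to look and compute and a shell command to move; the robot and the scene stay as the last step left them, time stands still between calls to the robot, and variables do not carry over. Pictures are saved under pics/ and viewed, at most 10 in all, crops included, and the job is handed in when it is done.

```bash
mkdir -p pics; ls
cat > h.py <<'E'
import numpy as np, cv2, pickle
from rig import manip
def grab(n,tag):
    d=manip.get_image(n); pickle.dump(d,open(f'pics/{tag}.pkl','wb')); cv2.imwrite(f'pics/{tag}.png',d['pixels']); return d
def load(tag): return pickle.load(open(f'pics/{tag}.pkl','rb'))
def cloud(d):
    v,u=np.mgrid[:480,:640]; z=d['depth']
    p=np.stack([(u-d['cx'])/d['fx']*z,(v-d['cy'])/d['fy']*z,z],-1)
    T=np.array(d['pose']); return p@T[:3,:3].T+T[:3,3]
E
python3 - <<'E'
from h import *
for n in('scene','side'):
    d=grab(n,n+'0'); print(n,d['fx'],d['cx'],d['cy'],np.round(d['pose'],3).tolist(),(d['depth']>0).mean())
a=np.hstack([load('scene0')['pixels'],load('side0')['pixels']])
s=manip.get_state(); print(s, manip.grip_point_offset)
E
```

```text
pics
scene 531.1675349790128 317.9198959629495 243.3924826620275 [[-0.816, 0.364, -0.449, 1.17], [0.577, 0.485, -0.657, 0.885], [-0.021, -0.795, -0.606, 0.995], [0.0, 0.0, 0.0, 1.0]] 0.989560546875
side 451.4040054904992 322.06514888425255 238.24462361986522 [[0.7, -0.5, 0.51, 0.03], [-0.714, -0.48, 0.51, -0.51], [-0.01, -0.721, -0.693, 0.892], [0.0, 0.0, 0.0, 1.0]] 0.9959928385416666
{'clock': 0.1, 'qpos': array([-1.20994307e-01,  2.76540481e-01,  1.50602742e+00,  1.44929887e-05,
        1.36070046e+00, -1.20965586e-01]), 'qd': array([ 0.00103953, -0.00093528, -0.00176608, -0.00028385,  0.0006516 ,
        0.00111609]), 'effort': array([ 1.55745878e-03, -4.17697620e+01, -2.46405226e+01, -1.74112388e-04,
        5.80947395e-03,  2.85749664e-07]), 'position': array([5.74520411e-01, 6.14011470e-05, 2.30512912e-01]), 'ee_rot': array([-6.63991575e-04,  7.07117760e-01,  7.07095305e-01, -5.11043534e-04]), 'contact_force': array([1.18020851, 0.02281514, 0.36402168]), 'moment': array([ 0.01340669, -0.02934148, -0.01909193]), 'gripper_force': 0.0, 'width': 0.0849579617897896} 0.0187
```

View pics/scene0.png

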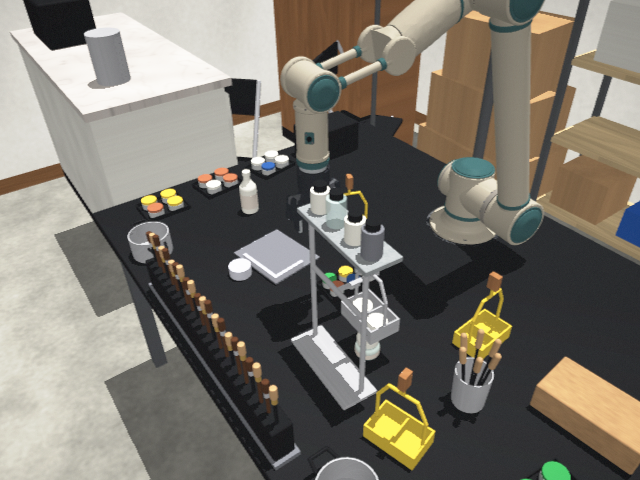

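View pics/side0.png

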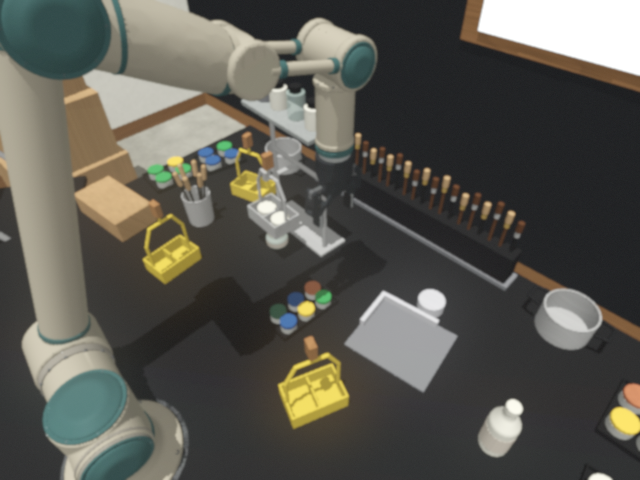

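Scene view: the grey caddy hangs at about (370,312), and the shelf hides its grip. The dock is at (277,255) and the tin at (240,268). In the side view, the wooden grip is at (267,160), the tray at (273,215), the dock at (402,338) with its long stop along (365,297)-(438,320), and a yellow look-alike at (313,392).

Run:
```python
from h import *
for n in('scene0','side0'):
    d=load(n); P=cloud(d); im=d['pixels'].astype(int)
    hsv=cv2.cvtColor(d['pixels'],cv2.COLOR_BGR2HSV); sat=hsv[...,1]; val=hsv[...,2]
    def rep(name,m):
        q=P[m]
        print(n,name,len(q),np.round(q.mean(0),3) if len(q) else '',np.round(np.percentile(q,[2,98],axis=0),3).tolist() if len(q) else '')
    box=lambda u0,u1,v0,v1:(np.mgrid[:480,:640][1]>=u0)&(np.mgrid[:480,:640][1]<u1)&(np.mgrid[:480,:640][0]>=v0)&(np.mgrid[:480,:640][0]<v1)
    b=box(230,325,225,285) if n=='scene0' else box(340,465,285,395)
    m=b&(sat<60)&(val>90)
    pl=m&(abs(P[...,2]-.006)<.006); st=m&(P[...,2]>.018)&(P[...,2]<.034)
    rep('plate',pl);rep('stops',st)
    r=cv2.minAreaRect((P[pl][:,:2]*1000).astype(np.float32)); print(' rect',r, np.median(P[pl][:,2]))
    print(' ',cv2.boxPoints(r).round().tolist())
    wood=(hsv[...,0]>5)&(hsv[...,0]<20)&(sat>90)&(P[...,2]>.20)&(P[...,2]<.36)&(P[...,0]<.9)
    nl,L,S,C=cv2.connectedComponentsWithStats(wood.astype(np.uint8))
    for i in range(1,nl):
        if S[i,4]>15: print(' wood',S[i],np.median(P[L==i],0).round(3),np.ptp(P[L==i],axis=0).round(3))
    b=box(335,405,285,345) if n=='scene0' else box(240,305,190,240)
    m=b&(sat<60)&(val>70)&(P[...,2]>.105)&(P[...,2]<.15); rep('tray',m)
    r=cv2.minAreaRect((P[m][:,:2]*1000).astype(np.float32)); print(' rect',r)
    m=(abs(P[...,2]-.37)<.02)&(sat<60)&(P[...,0]>.4); rep('shelf',m)
```

```text
scene0 plate 1991 [ 0.568 -0.224  0.006] [[0.484, -0.318, 0.001], [0.697, -0.115, 0.011]]
scene0 stops 587 [ 0.655 -0.178  0.027] [[0.542, -0.246, 0.019], [0.723, -0.111, 0.033]]
 rect ((570.7548828125, -224.22991943359375), (268.5325927734375, 266.23486328125), 61.92203140258789) 0.005790150970617192
  [[390.0, -280.0], [625.0, -405.0], [751.0, -168.0], [516.0, -43.0]]
 wood [ 278    0   97   30 1557] [-0.674 -1.501  0.251] [0.111 0.836 0.143]
 wood [380   0  34  26 485] [-0.863 -1.351  0.269] [0.25  0.046 0.125]
 wood [455  11  35  23 470] [-1.108 -0.988  0.234] [0.16  0.219 0.055]
 wood [531  11  44  34 996] [-1.315 -0.659  0.249] [0.394 0.405 0.154]
 wood [346 174   7   8  47] [ 0.332 -0.17   0.21 ] [0.022 0.031 0.013]
 wood [154 234   5   9  16] [ 0.897 -0.225  0.21 ] [0.006 0.036 0.018]
 wood [488 272  14  12 106] [0.345 0.371 0.21 ] [0.019 0.028 0.015]
 wood [204 298   8  11  28] [0.898 0.068 0.215] [0.007 0.039 0.017]
 wood [220 318   5   7  17] [0.898 0.129 0.21 ] [0.005 0.013 0.011]
 wood [233 337   5   6  17] [0.898 0.186 0.205] [0.007 0.016 0.005]
 wood [398 368  14  16 1
[... 1105 characters left out ...]
011]
 wood [443 178   7   7  36] [ 0.894 -0.087  0.209] [0.01  0.015 0.017]
 wood [453 186   6   4  17] [ 0.894 -0.116  0.203] [0.007 0.013 0.006]
 wood [474 194   7   6  31] [ 0.894 -0.175  0.207] [0.009 0.014 0.012]
 wood [149 200  12  11  81] [0.338 0.36  0.21 ] [0.018 0.031 0.014]
 wood [496 203   9   9  50] [ 0.894 -0.233  0.21 ] [0.01  0.015 0.019]
 wood [305 336  13  18 153] [ 0.326 -0.182  0.211] [0.023 0.028 0.014]
side0 tray 1193 [0.575 0.216 0.121] [[0.535, 0.158, 0.106], [0.619, 0.278, 0.138]]
 rect ((578.510986328125, 218.76925659179688), (124.781982421875, 83.91932678222656), 85.61180114746094)
side0 shelf 3994 [1.201 0.077 0.373] [[0.538, -0.201, 0.351], [1.688, 0.319, 0.389]]
```

Run:
```python
from h import *
d=load('side0')['pixels']; a=cv2.resize(d[120:270,210:370],(533,500),interpolation=cv2.INTER_CUBIC)
cv2.imwrite('pics/c1.png',a)
```

```text
(no output)
```

View pics/c1.png

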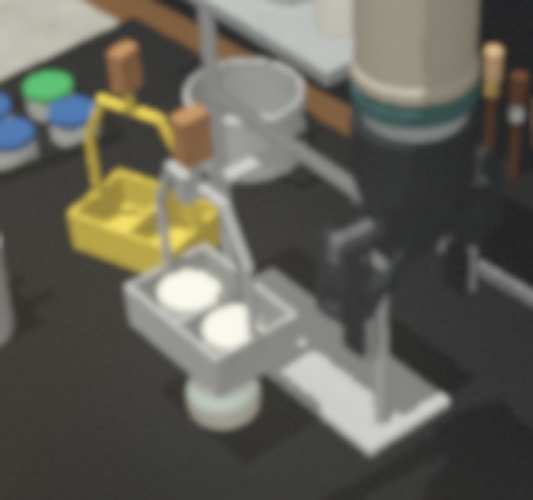

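The crop shows the bar on the hook. Both pots stand in the tray, and the jar is beneath it. Next I'll refine the dock and rack angles.

```bash
cat > dock.py <<'E'
from h import *
K=np.ones((3,3),np.uint8)
def line(pts):
    vx,vy,x,y=cv2.fitLine(pts.astype(np.float32),cv2.DIST_HUBER,0,.002,.001).ravel(); return np.array([x,y]),np.array([vx,vy])
for n in('scene0','side0'):
    d=load(n);P=cloud(d);hsv=cv2.cvtColor(d['pixels'],cv2.COLOR_BGR2HSV)
    z=P[...,2]
    base=(hsv[...,1]<60)&(hsv[...,2]>90)&(P[...,0]>.44)&(P[...,0]<.75)&(P[...,1]>-.36)&(P[...,1]<-.09)
    pl=(base&(abs(z-.006)<.005)).astype(np.uint8); pl=cv2.morphologyEx(pl,cv2.MORPH_OPEN,np.ones((5,5),np.uint8))
    nl,L,S,C=cv2.connectedComponentsWithStats(pl); i=1+S[1:,4].argmax(); m=(L==i)
    # recast plate-pixel rays on z=.006
    T=np.array(d['pose'])
    def cast(uv,h):
        r=np.c_[(uv[:,0]-d['cx'])/d['fx'],(uv[:,1]-d['cy'])/d['fy'],np.ones(len(uv))]@T[:3,:3].T
        return (T[:3,3]+r*((h-T[2,3])/r[:,2])[:,None])[:,:2]
    cs,_=cv2.findContours(m.astype(np.uint8),cv2.RETR_EXTERNAL,cv2.CHAIN_APPROX_NONE)
    c=max(cs,key=len)[:,0].astype(float); q=cast(c,.006)
    r=cv2.minAreaRect((q*1000).astype(np.float32)); print(n,'plate rect',np.round(r[0],1),np.round(r[1],1),round(r[2],1),cv2.boxPoints(r).round().tolist(),'z',np.median(z[m]))
    ap=cv2.approxPolyDP((q*1000).astype(np.float32)[:,None],8,True); print(' poly',ap[:,0].round().tolist())
    st=base&(z>.021)&(z<.031); 
    s=P[st][:,:2]*1000; np.random.seed(0)
    for k in range(2):
        best=None
        for _ in range(400):
            a,b=s[np.random.choice(len(s),2,False)]; v=b-a
            if np.hypot(*v)<30: continue
            v/=np.hypot(*v); dist=abs((s-a)@[-v[1],v[0]]); inl=dist<6
            if best is None or inl.sum()>best.sum(): best=inl
        c0,v=line(s[best]); t=(s[best]-c0)@v; e=(s[best]-c0)@[-v[1],v[0]]
        print(' stop',best.sum(),c0.round(1),'ang',np.degrees(np.arctan2(v[1],v[0])).round(1),'ends',(c0+v*np.percentile(t,1)).round(),(c0+v*np.percentile(t,99)).round(),'w',np.percentile(e,[3,97]).round(1))
        s=s[~best]
E
python3 dock.py
python3 - <<'E'
from h import *
d=grab('wrist','wrist0'); print(d['fx'],d['cx'],d['cy'],np.round(d['pose'],3).tolist())
P=cloud(load('scene0'));z=P[...,2]
m=(abs(z-.005)<.012)&(P[...,0]>.6)&(P[...,0]<.78)&(P[...,1]>.1)&(P[...,1]<.36)&(load('scene0')['pixels'].min(2)>110)
r=cv2.minAreaRect((P[m][:,:2]*1000).astype(np.float32)); print('foot',m.sum(),r)
m=(abs(z-.38)<.008)&(P[...,0]>.55)&(P[...,0]<.8)&(P[...,1]>.05)&(P[...,1]<.4)&(load('scene0')['pixels'].min(2)>110)
r=cv2.minAreaRect((P[m][:,:2]*1000).astype(np.float32)); print('shelf',m.sum(),r,cv2.boxPoints(r).round().tolist())
E
```

```text
scene0 plate rect [ 565.8 -219. ] [168.8 203.3] 8.8 [[467.0, -131.0], [498.0, -332.0], [665.0, -306.0], [634.0, -106.0]] z 0.005734595644991458
 poly [[509.0, -322.0], [517.0, -315.0], [540.0, -326.0], [571.0, -291.0], [563.0, -311.0], [576.0, -320.0], [599.0, -293.0], [611.0, -314.0], [628.0, -302.0], [653.0, -308.0], [662.0, -291.0], [621.0, -290.0], [636.0, -259.0], [626.0, -251.0], [597.0, -278.0], [604.0, -253.0], [585.0, -239.0], [575.0, -256.0], [582.0, -267.0], [557.0, -261.0], [543.0, -296.0], [520.0, -298.0], [519.0, -258.0], [538.0, -240.0], [545.0, -246.0], [526.0, -276.0], [536.0, -284.0], [583.0, -213.0], [614.0, -231.0], [628.0, -212.0], [626.0, -193.0], [598.0, -189.0], [614.0, -151.0], [605.0, -144.0], [567.0, -166.0], [536.0, -160.0], [523.0, -174.0], [529.0, -132.0], [518.0, -124.0], [499.0, -151.0], [508.0, -163.0], [491.0, -162.0], [480.0, -179.0], [483.0, -212.0], [498.0, -217.0], [487.0, -240.0], [494.0, -304.0]]
 stop 141 [ 644.8 -178.1] ang -81.8 ends [ 635. -108.] [ 656. -255.] w [-6.2  4.9]
 stop 91 [ 585.2 -119.8] ang 9.6 ends [ 537. -128.] [ 626. -113.] w
[... 320 characters left out ...]
.0, -305.0], [652.0, -253.0], [632.0, -249.0], [633.0, -237.0], [650.0, -234.0]]
 stop 258 [ 642.7 -190.4] ang -82.2 ends [ 632. -115.] [ 652. -261.] w [-4.7  6.1]
 stop 154 [ 580.4 -125.9] ang 7.9 ends [ 535. -132.] [ 627. -119.] w [-5.   5.1]
371.64829954431775 321.6460157995057 235.44758968397025 [[1.0, 0.001, -0.002, 0.575], [0.001, -0.952, -0.305, 0.078], [-0.002, 0.305, -0.952, 0.372], [0.0, 0.0, 0.0, 1.0]]
foot 2995 ((664.0548095703125, 219.15167236328125), (240.8567657470703, 131.51925659179688), 86.00900268554688)
shelf 1620 ((647.916259765625, 219.10353088378906), (252.0387725830078, 86.35736846923828), 86.114013671875) [[596.0, 96.0], [682.0, 90.0], [700.0, 342.0], [613.0, 348.0]]
```

View pics/wrist0.png

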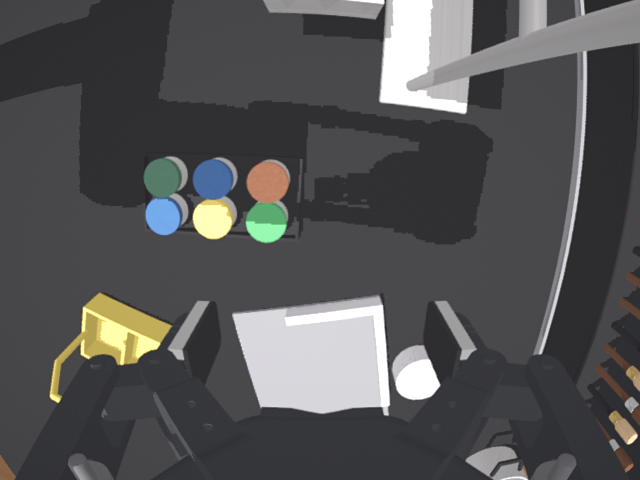

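Wrist view: the dock's inner corner is at about (378,320), with the tin at (415,372) and the paint tray at (222,200). All estimates agree: rack yaw is about -4°, the grip is near (0.580, 0.222, 0.285), dock yaw is about +8.3° and the corner is near (0.627, -0.122). I'll now work out the pregrasp.

```bash
cat > plan.py <<'E'
import sys; from h import *
from scipy.spatial.transform import Rotation as R
def tool(yaw,lean):  # camera-below pose, yaw of caddy x axis, deg
    a,l=np.radians([yaw,lean]); z=np.array([np.sin(l)*np.cos(a),np.sin(l)*np.sin(a),-np.cos(l)]); y=np.array([-np.sin(a),np.cos(a),0])
    return np.c_[np.cross(y,z),y,z]
def cur():
    s=manip.get_state(); q=s['ee_rot']; return s,s['position'],R.from_quat(np.r_[q[1:],q[0]]).as_matrix()
def delta(grasp,yaw,lean,back=0):
    s,p,R0=cur(); M=tool(yaw,lean); t=np.array(grasp)+M[:,2]*(manip.grip_point_offset-back)
    print('t cm',((t-p)*100).round(2),'rot deg',np.degrees(R.from_matrix(M@R0.T).as_rotvec()).round(2),'tcp',t.round(4))
E
python3 - <<'E'
from plan import *
delta([.58,.222,.285],-4,45,.10)
delta([.58,.222,.285],-4,45,.20)
E
```

```text
t cm [-5.2  22.6  11.18] rot deg [-36.02 -33.7   81.21] tcp [0.5227 0.226  0.3425]
t cm [-12.25  23.09  18.25] rot deg [-36.02 -33.7   81.21] tcp [0.4521 0.2309 0.4132]
```

```bash
python3 -m pendant '[{"jaw":1,"tx":-3,"ty":3,"tz":5,"ax":-4,"ay":-3.7,"az":9},{"jaw":1,"tx":-6,"ty":6,"tz":9,"ax":-8,"ay":-7.5,"az":18},{"jaw":1,"tx":-9,"ty":9,"tz":13,"ax":-12,"ay":-11.2,"az":27},{"jaw":1,"tx":-12.25,"ty":12,"tz":18.25,"ax":-16,"ay":-15,"az":36},{"jaw":1,"tx":-12.25,"ty":15,"tz":18.25,"ax":-20,"ay":-18.7,"az":45},{"jaw":1,"tx":-12.25,"ty":18,"tz":18.25,"ax":-24,"ay":-22.5,"az":54},{"jaw":1,"tx":-12.25,"ty":21,"tz":18.25,"ax":-28,"ay":-26.2,"az":63},{"jaw":1,"tx":-12.25,"ty":23.1,"tz":18.25,"ax":-32,"ay":-30,"az":72},{"jaw":1,"tx":-12.25,"ty":23.1,"tz":18.25,"ax":-36,"ay":-33.7,"az":81.2},{"jaw":1,"tx":-12.25,"ty":23.1,"tz":18.25,"ax":-36,"ay":-33.7,"az":81.2}]' 40
python3 - <<'E'
from plan import *
delta([.58,.222,.285],-4,45,.07)
E
```

```text
clock: 1.4
position: [0.4507, 0.23, 0.4122]
ee_rot: [0.381, 0.033, 0.924, -0.013]
contact_force: [0.4, -0.3, 0.1]
width: 0.0859
gripper_force: 0.0
t cm [ 9.31 -0.55 -9.1 ] rot deg [-0.06 -0.14  0.01] tcp [0.5438 0.2245 0.3213]
```

```bash
cat > wr.py <<'E'
from plan import *
def rays(d,uv):
    x=(np.atleast_2d(uv)-[d['cx'],d['cy']])/[d['fx'],d['fy']]; r=np.hypot(*x.T); s=np.where(r>0,np.sin(r)/np.maximum(r,1e-9),1)
    return np.c_[x*s[:,None],np.cos(r)]@np.array(d['pose'])[:3,:3].T
def tri(obs): # [(d,uv)]
    A=np.zeros((3,3));b=np.zeros(3)
    for d,uv in obs:
        v=rays(d,uv)[0]; Q=np.eye(3)-np.outer(v,v); A+=Q; b+=Q@np.array(d['pose'])[:3,3]
    return np.linalg.solve(A,b)
def wood(d):
    h=cv2.cvtColor(d['pixels'],cv2.COLOR_BGR2HSV); m=((h[...,0]>4)&(h[...,0]<20)&(h[...,1]>90)&(h[...,2]>50)).astype(np.uint8)
    n,L,S,C=cv2.connectedComponentsWithStats(m); return [(S[i].tolist(),C[i].round(1).tolist()) for i in range(1,n) if S[i,4]>150]
E
python3 - <<'E'
from wr import *
d=grab('wrist','w1'); print(wood(d))
E
python3 -m pendant '[{"jaw":1,"tx":4,"ty":-0.2,"tz":-4},{"jaw":1,"tx":7.2,"ty":-0.4,"tz":-7},{"jaw":1,"tx":7.2,"ty":-0.4,"tz":-7},{"jaw":1,"tx":7.2,"ty":-0.4,"tz":-7}]'
python3 - <<'E'
from wr import *
d=grab('wrist','w2'); print(wood(d)); delta([.58,.222,.285],-4,45)
E
```

```text
[([154, 19, 29, 27, 622], [168.0, 32.0]), ([532, 23, 21, 25, 218], [541.1, 33.1]), ([560, 24, 27, 27, 264], [571.5, 35.1]), ([585, 151, 55, 17, 657], [613.6, 159.6]), ([490, 172, 19, 35, 460], [498.7, 189.1]), ([311, 181, 22, 73, 1099], [321.9, 211.0]), ([73, 339, 84, 39, 935], [105.4, 350.2]), ([368, 351, 19, 65, 453], [380.0, 390.0]), ([251, 352, 18, 12, 204], [259.4, 357.8]), ([313, 353, 24, 12, 281], [324.3, 358.6])]
[([153, 18, 29, 27, 626], [167.2, 30.9]), ([532, 21, 21, 24, 222], [540.2, 30.6]), ([559, 21, 27, 27, 269], [570.8, 32.6]), ([585, 150, 55, 17, 666], [613.5, 158.3]), ([490, 170, 18, 35, 460], [498.3, 187.1]), ([311, 179, 22, 79, 1108], [321.3, 209.4]), ([73, 339, 84, 39, 930], [105.7, 349.9]), ([368, 350, 19, 65, 499], [379.9, 389.4]), ([250, 352, 18, 12, 199], [259.0, 357.3]), ([313, 352, 23, 12, 276], [324.0, 357.5])]
t cm [ 14.06  -0.98 -14.25] rot deg [-0.18 -0.    0.09] tcp [0.5932 0.2211 0.2718]invalid input at $[0]: expected keys jaw, tx, ty, tz, ax, ay, az
```

View pics/w2.png

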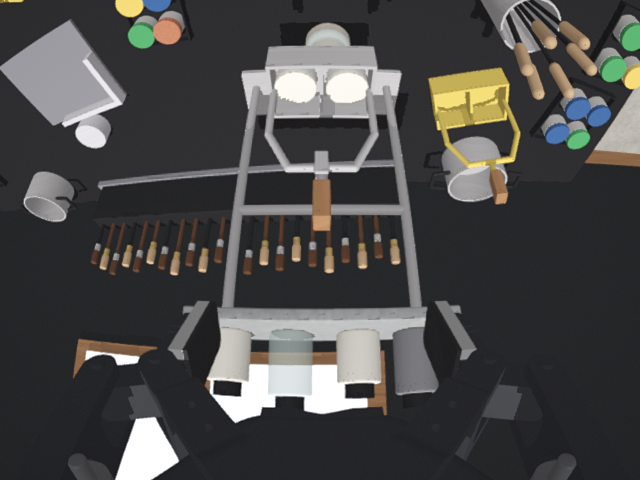

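The image is upside down because the camera sits below the fingers. The block is at (321,205), centred between them, and the shelf is clear. That move was refused because every key is required, so I'll resend it.

```bash
python3 -m pendant '[{"jaw":1,"tx":3,"ty":-0.3,"tz":-3,"ax":0,"ay":0,"az":0},{"jaw":1,"tx":6,"ty":-0.5,"tz":-6,"ax":0,"ay":0,"az":0},{"jaw":1,"tx":8,"ty":-0.6,"tz":-8,"ax":0,"ay":0,"az":0},{"jaw":1,"tx":8,"ty":-0.6,"tz":-8,"ax":0,"ay":0,"az":0},{"jaw":1,"tx":8,"ty":-0.6,"tz":-8,"ax":0,"ay":0,"az":0}]'
python3 - <<'E'
from wr import *
d=grab('wrist','w3'); w=[x for x in wood(d) if abs(x[1][0]-321)<60]; print(w); 
d1=load('w1')
# bounding ends of block in two views: bottom(image-top) & top(image-bottom) of block column
for s in w:
    S=s[0]
    for k,(va,vb) in {'low':(181,S[1]),'ctr':(211-6,s[1][1])}.items():
        print(k,tri([(d1,[321.9,va]),(d,[s[1][0],vb])]).round(4))
im=d['pixels'][60:440,180:460]; cv2.imwrite('pics/w3c.png',im)
delta([.58,.222,.285],-4,45)
E
```

```text
clock: 2.12
position: [0.5333, 0.2251, 0.3349]
ee_rot: [0.383, 0.033, 0.923, -0.012]
contact_force: [-0.2, 0.4, 0.7]
width: 0.0853
gripper_force: 0.0
[([305, 205, 31, 89, 2264], [319.8, 246.2]), ([344, 269, 11, 20, 200], [349.3, 278.5]), ([266, 278, 11, 20, 191], [271.0, 287.8]), ([207, 367, 183, 27, 2572], [307.1, 375.9])]
low [0.5634 0.2222 0.2631]
ctr [0.5526 0.2229 0.2952]
low [0.4305 0.2338 0.3583]
ctr [0.4688 0.2326 0.3462]
low [0.421  0.2292 0.3639]
ctr [0.4478 0.2255 0.3573]
low [0.4082 0.2326 0.3751]
ctr [0.4266 0.2309 0.3741]
t cm [ 6.01 -0.42 -6.36] rot deg [-0.16  0.11 -0.  ] tcp [0.5932 0.2211 0.2718]
```

View pics/w3c.png

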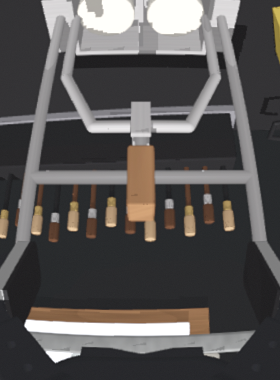

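The block's lower front edge triangulates to (0.563, 0.222, 0.263). The given sizes predict z = 0.262, so the centre is near (0.577, 0.222, 0.284). In the crop the block is centred between the open fingers, so I'll go in and close.

```bash
python3 -m pendant '[{"jaw":1,"tx":2,"ty":-0.15,"tz":-2.1,"ax":0,"ay":0,"az":0},{"jaw":1,"tx":4,"ty":-0.3,"tz":-4.3,"ax":0,"ay":0,"az":0},{"jaw":1,"tx":5.8,"ty":-0.4,"tz":-6.4,"ax":0,"ay":0,"az":0},{"jaw":1,"tx":5.8,"ty":-0.4,"tz":-6.4,"ax":0,"ay":0,"az":0},{"jaw":-1,"tx":5.8,"ty":-0.4,"tz":-6.4,"ax":0,"ay":0,"az":0},{"jaw":-1,"tx":5.8,"ty":-0.4,"tz":-6.4,"ax":0,"ay":0,"az":0},{"jaw":-1,"tx":5.8,"ty":-0.4,"tz":-6.4,"ax":0,"ay":0,"az":0},{"jaw":-1,"tx":5.8,"ty":-0.4,"tz":-6.4,"ax":0,"ay":0,"az":0},{"jaw":-1,"tx":5.8,"ty":-0.4,"tz":-6.4,"ax":0,"ay":0,"az":0},{"jaw":-1,"tx":5.8,"ty":-0.4,"tz":-6.4,"ax":0,"ay":0,"az":0}]' 60
```

```text
clock: 3.42
position: [0.5906, 0.2209, 0.2706]
ee_rot: [0.383, 0.032, 0.923, -0.013]
contact_force: [-3.1, -1.7, 4.4]
width: 0.0154
gripper_force: 59.3
```

```bash
python3 -m pendant '[{"jaw":-1,"tx":0,"ty":0,"tz":0.5,"ax":0,"ay":0,"az":0},{"jaw":-1,"tx":0,"ty":0,"tz":1.2,"ax":0,"ay":0,"az":0},{"jaw":-1,"tx":0,"ty":0,"tz":2,"ax":0,"ay":0,"az":0},{"jaw":-1,"tx":0,"ty":0,"tz":2.8,"ax":0,"ay":0,"az":0},{"jaw":-1,"tx":0,"ty":0,"tz":3.4,"ax":0,"ay":0,"az":0},{"jaw":-1,"tx":0,"ty":0,"tz":3.4,"ax":0,"ay":0,"az":0}]'
python3 - <<'E'
from h import *
d=grab('side','s1'); print(d['pixels'].shape)
cv2.imwrite('pics/s1c.png',cv2.resize(d['pixels'][100:270,190:380],(570,510)))
E
```

```text
clock: 4.18
position: [0.5908, 0.2212, 0.3048]
ee_rot: [0.383, 0.032, 0.923, -0.012]
contact_force: [-0.5, -0.6, -4.4]
width: 0.0151
gripper_force: 58.5
(480, 640, 3)
```

View pics/s1c.png

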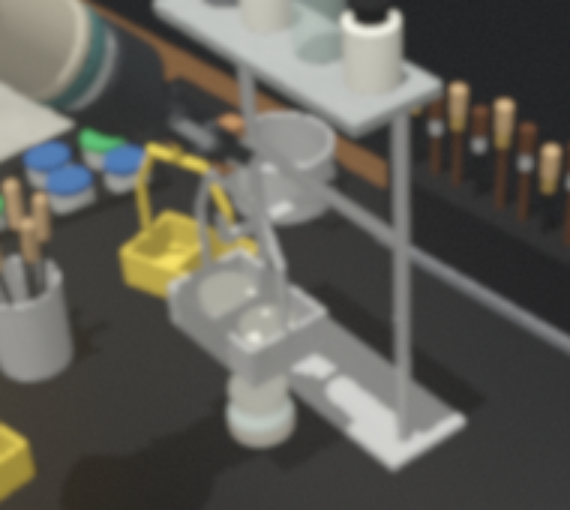

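The side view shows the caddy level and lifted, with the bar above the hook lip and both pots in place. Now I'll withdraw towards the robot.

```bash
python3 -m pendant '[{"jaw":-1,"tx":-0.5,"ty":0.03,"tz":0,"ax":0,"ay":0,"az":0},{"jaw":-1,"tx":-1.3,"ty":0.1,"tz":0,"ax":0,"ay":0,"az":0},{"jaw":-1,"tx":-2.5,"ty":0.17,"tz":0,"ax":0,"ay":0,"az":0},{"jaw":-1,"tx":-4,"ty":0.27,"tz":0,"ax":0,"ay":0,"az":0},{"jaw":-1,"tx":-5.5,"ty":0.37,"tz":0,"ax":0,"ay":0,"az":0},{"jaw":-1,"tx":-7,"ty":0.47,"tz":0,"ax":0,"ay":0,"az":0},{"jaw":-1,"tx":-8.2,"ty":0.5,"tz":0,"ax":0,"ay":0,"az":0},{"jaw":-1,"tx":-9,"ty":0.5,"tz":0,"ax":0,"ay":0,"az":0},{"jaw":-1,"tx":-9.2,"ty":0.5,"tz":0,"ax":0,"ay":0,"az":0},{"jaw":-1,"tx":-9.2,"ty":0.5,"tz":0,"ax":0,"ay":0,"az":0}]'
python3 - <<'E'
from plan import *
# TCP over home with 25mm standoffs; grip at caddy height .195
c=np.array([.596,-.187]); a=np.radians(8.3); off=np.array([[np.cos(a),-np.sin(a)],[np.sin(a),np.cos(a)]])@[-.025,-.02]
delta([*(c+off),.006+.195+.06],8.3,45)
E
```

```text
clock: 5.48
position: [0.4987, 0.2261, 0.304]
ee_rot: [0.383, 0.032, 0.923, -0.012]
contact_force: [0.9, -1.0, -3.9]
width: 0.015
gripper_force: 58.5
t cm [  8.85 -43.46  -5.62] rot deg [-0.08  0.02 12.24] tcp [ 0.5872 -0.2085  0.2478]
```

```bash
python3 -m pendant '[{"jaw":-1,"tx":0,"ty":-0.7,"tz":0,"ax":0,"ay":0,"az":0},{"jaw":-1,"tx":0.3,"ty":-2,"tz":0,"ax":0,"ay":0,"az":0.5},{"jaw":-1,"tx":0.6,"ty":-4,"tz":0,"ax":0,"ay":0,"az":1},{"jaw":-1,"tx":1.2,"ty":-6.5,"tz":0,"ax":0,"ay":0,"az":2},{"jaw":-1,"tx":1.8,"ty":-9.5,"tz":0,"ax":0,"ay":0,"az":3},{"jaw":-1,"tx":2.5,"ty":-12.5,"tz":0,"ax":0,"ay":0,"az":4},{"jaw":-1,"tx":3.2,"ty":-15.5,"tz":0,"ax":0,"ay":0,"az":5},{"jaw":-1,"tx":3.8,"ty":-18.5,"tz":0,"ax":0,"ay":0,"az":6},{"jaw":-1,"tx":4.4,"ty":-21.5,"tz":0,"ax":0,"ay":0,"az":7},{"jaw":-1,"tx":5,"ty":-24.5,"tz":0,"ax":0,"ay":0,"az":8}]' && python3 -m pendant '[{"jaw":-1,"tx":0.6,"ty":-3,"tz":0,"ax":0,"ay":0,"az":0.7},{"jaw":-1,"tx":1.2,"ty":-6,"tz":0,"ax":0,"ay":0,"az":1.4},{"jaw":-1,"tx":1.8,"ty":-9,"tz":-0.3,"ax":0,"ay":0,"az":2.1},{"jaw":-1,"tx":2.4,"ty":-12,"tz":-1,"ax":0,"ay":0,"az":2.8},{"jaw":-1,"tx":3,"ty":-14.8,"tz":-2,"ax":0,"ay":0,"az":3.5},{"jaw":-1,"tx":3.5,"ty":-17,"tz":-3.3,"ax":0,"ay":0,"az":4.2},{"jaw":-1,"tx":3.8,"ty":-18.3,"tz":-4.6,"ax":0,"ay":0,"az":4.2},{"jaw":-1,"tx":3.9,"ty":-18.9,"tz":-5.4,"ax":0,"ay":0,"az":4.2},{"jaw":-1,"tx":3.9,"ty":-18.9,"tz":-5.6,"ax":0,"ay":0,"az":4.2},{"jaw":-1,"tx":3.9,"ty":-18.9,"tz":-5.6,"ax":0,"ay":0,"az":4.2}]'
python3 - <<'E'
from plan import *
d=grab('side','s2');w=grab('wrist','w4');s=grab('scene','sc2')
cv2.imwrite('pics/s2c.png',np.hstack([cv2.resize(d['pixels'][200:420,300:520],(400,400)),cv2.resize(s['pixels'][150:350,180:380],(400,400))]))
E
```

```text
clock: 6.72
position: [0.5478, -0.0205, 0.3033]
ee_rot: [0.382, -0.034, 0.924, 0.013]
contact_force: [0.4, -0.0, -5.3]
width: 0.0153
gripper_force: 58.6
clock: 7.98
position: [0.6108, -0.18, 0.2808]
ee_rot: [0.345, -0.041, 0.938, 0.014]
contact_force: [-0.2, 1.2, -3.7]
width: 0.0154
gripper_force: 58.7
```

View pics/s2c.png

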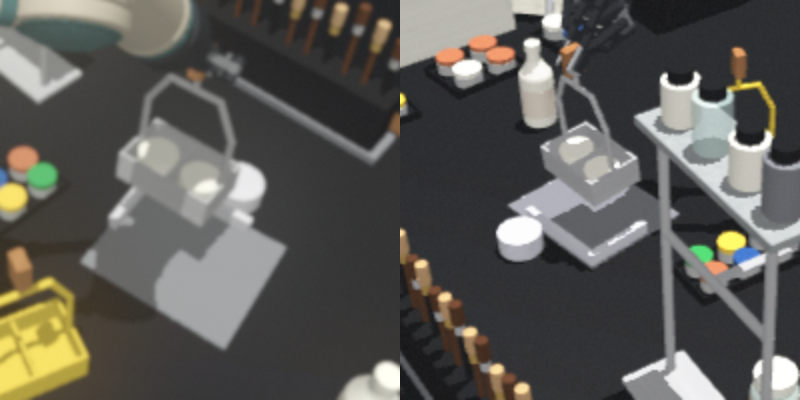

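View pics/w4.png

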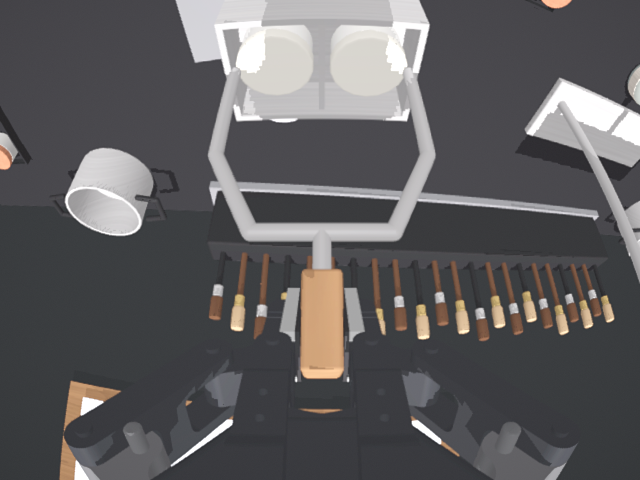

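The caddy is carried level over the plate with both pots in, clear of the stops and the tin. But the measured pose differs from the commanded one, so I'll check the joints.

```bash
python3 - <<'E'
from plan import *
s,p,M=cur(); print(s['clock'],p.round(4),s['qpos'].round(3),s['qd'].round(3),'z',M[:,2].round(3),'y',M[:,1].round(3))
delta([.575,-.2105,.261],8.3,45)
P=cloud(load('scene0'))
E
python3 -m pendant '[{"jaw":-1,"tx":0,"ty":0,"tz":0,"ax":0,"ay":0,"az":0},{"jaw":-1,"tx":0,"ty":0,"tz":0,"ax":0,"ay":0,"az":0}]'
python3 - <<'E'
from plan import *
s,p,M=cur(); print(s['clock'],p.round(4),s['qpos'].round(3),s['qd'].round(3),'z',M[:,2].round(3),'y',M[:,1].round(3))
E
```

```text
8.125 [ 0.6111 -0.1805  0.2816] [-0.653  0.075  1.858  0.678  0.767 -2.704] [-0.002  0.001 -0.004  0.    -0.001  0.001] z [ 0.647  0.053 -0.761] y [-0.085  0.996 -0.003]
t cm [-2.31 -2.81 -3.38] rot deg [ 0.67 -4.48  3.4 ] tcp [ 0.5881 -0.2086  0.2478]
clock: 8.38
position: [0.6112, -0.1809, 0.2814]
ee_rot: [0.346, -0.04, 0.937, 0.014]
contact_force: [-0.6, -0.1, -3.8]
width: 0.0151
gripper_force: 58.7
8.375 [ 0.6112 -0.1809  0.2814] [-0.654  0.076  1.858  0.678  0.767 -2.704] [ 0.001  0.001  0.001  0.001  0.    -0.001] z [ 0.647  0.053 -0.761] y [-0.085  0.996 -0.002]
```

Joint 6 is on its limit (-2.70), so the tool can't reach yaw 8.3° at lean 45° here. I'll model the wrist orientation to see which yaw fits. The plan is to set the caddy down slightly turned, then regrasp it with the tool vertical, since nothing overhangs the dock.

```bash
cat > kin.py <<'E'
from plan import *
from itertools import product
q0=[-.121,.276,1.505,0,1.361,-.121]; M0=np.array([[0,1,0],[1,0,0],[0,0,-1.]])
q1=[-0.654,0.076,1.858,0.678,0.767,-2.704]; 
def rot(q,s4='z',g4=1,g6=1):
    e=lambda a,t:R.from_euler(a,t).as_matrix()
    return e('z',q[0])@e('y',q[1]+q[2])@e(s4,g4*q[3])@e('y',q[4])@e('z',g6*q[5])
def solve(M,C,p,g4,g6,s4,L=.363,off=.0694):
    w=p-L*M[:,2]; r=np.hypot(w[0],w[1]); q=np.arctan2(w[1],w[0])-np.arcsin(off/r)
    A=R.from_euler('z',-q).as_matrix()@M@C.T
    return q,A
if __name__=='__main__':
    s,p,M=cur()
    for s4,g4,g6 in product('xz',(1,-1),(1,-1)):
        C=rot(q0,s4,g4,g6).T@M0; E=rot(q1,s4,g4,g6)@C
        print(s4,g4,g6,np.degrees(R.from_matrix(E.T@M).magnitude()).round(2))
E
python3 kin.py
```

```text
x 1 1 54.41
x 1 -1 82.86
x -1 1 54.42
x -1 -1 117.46
z 1 1 0.02
z 1 -1 64.03
z -1 1 77.71
z -1 -1 130.21
```

Run:
```python
from kin import *
C=rot(q0).T@M0
def q6(yaw,lean,g,q23,flip=False):
    M=tool(yaw,lean)
    if flip: M=M*[-1,-1,1]
    p=np.array(g)+M[:,2]*.0187; q,A=solve(M,C,p,1,1,'z')
    B=R.from_euler('y',-q23).as_matrix()@A
    e=R.from_matrix(B).as_euler('ZYZ'); return q,e
print('check', q6(4.7,40.4,[.611-.647*.0187,-.181,.281+.014],1.934))
for lean in (45,30,0):
  for yaw in (8.3,4,0,-5,-10,-15):
    for g in ([.575,-.2105,.21],):
        print(lean,yaw,[(round(a,2),b.round(2)) for a,b in (q6(yaw,lean,g,x) for x in (1.85,2.0))],'flip',q6(yaw,lean,g,1.93,True)[1].round(2))
```

```text
check (np.float64(-0.6504570479903444), array([ 0.67542219,  0.76520634, -2.69518255]))
45 8.3 [(np.float64(-0.8), array([ 0.79,  0.94, -2.89])), (np.float64(-0.8), array([ 0.88,  0.84, -3.03]))] flip [0.84 0.88 0.18]
45 4 [(np.float64(-0.77), array([ 0.76,  0.87, -2.8 ])), (np.float64(-0.77), array([ 0.87,  0.76, -2.95]))] flip [0.82 0.81 0.27]
45 0 [(np.float64(-0.74), array([ 0.73,  0.8 , -2.7 ])), (np.float64(-0.74), array([ 0.84,  0.7 , -2.86]))] flip [0.79 0.74 0.36]
45 -5 [(np.float64(-0.7), array([ 0.66,  0.72, -2.56])), (np.float64(-0.7), array([ 0.79,  0.61, -2.72]))] flip [0.73 0.66 0.5 ]
45 -10 [(np.float64(-0.65), array([ 0.57,  0.65, -2.39])), (np.float64(-0.65), array([ 0.7 ,  0.52, -2.55]))] flip [0.63 0.58 0.67]
45 -15 [(np.float64(-0.6), array([ 0.44,  0.58, -2.19])), (np.float64(-0.6), array([ 0.57,  0.45, -2.33]))] flip [0.5  0.51 0.88]
30 8.3 [(np.float64(-0.68), array([ 0.46,  0.97, -2.59])), (np.float64(-0.68), array([ 0.52,  0.84, -2.68]))] flip [0.49 0.9  0.5 ]
30 4 [(np.float64(-0.66), array([ 0.43,  0.93, -2.49])), (np.float64(-0.66), array([ 0.48,  0.79, -
[... 636 characters left out ...]
ray([-0.  ,  1.14, -2.18]))] flip [0.   1.21 0.96]
0 4 [(np.float64(-0.46), array([-0.  ,  1.29, -2.11])), (np.float64(-0.46), array([-0.  ,  1.14, -2.1 ]))] flip [0.   1.21 1.04]
0 0 [(np.float64(-0.46), array([-0.  ,  1.29, -2.04])), (np.float64(-0.46), array([-0.  ,  1.14, -2.04]))] flip [0.   1.21 1.11]
0 -5 [(np.float64(-0.46), array([-0.  ,  1.29, -1.95])), (np.float64(-0.46), array([-0.  ,  1.14, -1.95]))] flip [0.   1.21 1.19]
0 -10 [(np.float64(-0.46), array([-0.  ,  1.29, -1.86])), (np.float64(-0.46), array([-0.  ,  1.14, -1.86]))] flip [0.   1.21 1.28]
0 -15 [(np.float64(-0.46), array([-0.  ,  1.29, -1.77])), (np.float64(-0.46), array([-0.  ,  1.14, -1.77]))] flip [0.   1.21 1.37]
```

At yaw -10° and lean 45°, joint 6 sits near -2.5, which is reachable. Turned like that, the caddy still fits at the plate's centre with about 18 mm to spare. I'll set it down there and regrasp with the tool vertical.

```bash
python3 - <<'E'
from plan import *
delta([.566,-.2215,.295],-10,45)
E
python3 -m pendant '[{"jaw":-1,"tx":0,"ty":0,"tz":4,"ax":0,"ay":0,"az":-4},{"jaw":-1,"tx":-0.5,"ty":0,"tz":5,"ax":0,"ay":0,"az":-7},{"jaw":-1,"tx":-1,"ty":0,"tz":5,"ax":0,"ay":0,"az":-10},{"jaw":-1,"tx":-1,"ty":0,"tz":5,"ax":0,"ay":0,"az":-13},{"jaw":-1,"tx":-1,"ty":0,"tz":5,"ax":0,"ay":0,"az":-16},{"jaw":-1,"tx":-1,"ty":0,"tz":5,"ax":0,"ay":0,"az":-18.3},{"jaw":-1,"tx":-1,"ty":0,"tz":5,"ax":0,"ay":0,"az":-18.3},{"jaw":-1,"tx":-1,"ty":0,"tz":5,"ax":0,"ay":0,"az":-18.3}]'
python3 - <<'E'
from plan import *
delta([.566,-.2215,.295],-10,45)
print(cur()[0]['qpos'].round(3))
E
```

```text
t cm [-3.22 -4.29  0.04] rot deg [ -0.06  -4.55 -14.86] tcp [ 0.579  -0.2238  0.2818]
clock: 9.38
position: [0.6012, -0.1808, 0.331]
ee_rot: [0.343, 0.109, 0.932, -0.041]
contact_force: [-0.5, -0.2, -3.8]
width: 0.0155
gripper_force: 59.7
t cm [-2.21 -4.3  -4.92] rot deg [-0.83 -4.51  3.4 ] tcp [ 0.579  -0.2238  0.2818]
[-0.504 -0.015  1.823  0.282  0.665 -2.004]
```

```bash
python3 -m pendant '[{"jaw":-1,"tx":-0.4,"ty":-0.7,"tz":-0.7,"ax":-0.1,"ay":-0.7,"az":0.6},{"jaw":-1,"tx":-0.8,"ty":-1.6,"tz":-1.7,"ax":-0.3,"ay":-1.6,"az":1.2},{"jaw":-1,"tx":-1.3,"ty":-2.6,"tz":-3,"ax":-0.5,"ay":-2.6,"az":2},{"jaw":-1,"tx":-1.8,"ty":-3.5,"tz":-4,"ax":-0.7,"ay":-3.6,"az":2.8},{"jaw":-1,"tx":-2.2,"ty":-4.3,"tz":-4.9,"ax":-0.83,"ay":-4.5,"az":3.4},{"jaw":-1,"tx":-2.2,"ty":-4.3,"tz":-4.9,"ax":-0.83,"ay":-4.5,"az":3.4},{"jaw":-1,"tx":-2.2,"ty":-4.3,"tz":-4.9,"ax":-0.83,"ay":-4.5,"az":3.4}]'
cat > cad.py <<'E'
from wr import *
def caddy(tag,zlo,zhi,n=('side','scene')):
    for c in n:
        d=grab(c,tag+c);P=cloud(d);h=cv2.cvtColor(d['pixels'],cv2.COLOR_BGR2HSV)
        m=(h[...,1]<60)&(h[...,2]>60)&(P[...,2]>zlo)&(P[...,2]<zhi)&(P[...,0]>.47)&(P[...,0]<.68)&(P[...,1]>-.32)&(P[...,1]<-.1)
        m=cv2.morphologyEx(m.astype(np.uint8),cv2.MORPH_OPEN,np.ones((3,3),np.uint8))>0
        q=P[m]; r=cv2.minAreaRect((q[:,:2]*1000).astype(np.float32)); print(c,len(q),np.round(r[0],1),np.round(r[1],1),round(r[2],1),'z',np.percentile(q[:,2],[2,50,98]).round(4))
        # pot lids: white bright
        w=m&(h[...,2]>200)&(h[...,1]<35); print('  lids',w.sum(),np.median(P[w],0).round(4) if w.any() else '')
E
python3 - <<'E'
from cad import *
delta([.566,-.2215,.201],-10,45)
print(cur()[0]['qpos'].round(3))
caddy('a',.08,.16)
E
```

```text
clock: 10.25
position: [0.5795, -0.2244, 0.2828]
ee_rot: [0.382, 0.081, 0.92, -0.034]
contact_force: [-0.4, 0.1, -3.5]
width: 0.0153
gripper_force: 59.7
t cm [-0.05  0.06 -9.5 ] rot deg [0.06 0.05 0.07] tcp [ 0.579  -0.2238  0.1878]
[-0.691  0.008  1.981  0.722  0.555 -2.594]
side 2484 [ 568.  -224.2] [122.3  83. ] 80.3 z [0.1038 0.1321 0.1436]
  lids 111 [ 0.5538 -0.2527  0.1333]
scene 1062 [ 570.5 -220. ] [129.6  83.4] 79.7 z [0.1036 0.1323 0.1467]
  lids 77 [ 0.5808 -0.2493  0.138 ]
```

Caddy measured at (569, -222) mm, yaw -10°, underside about 0.102 m, level. Now lowering it.

```bash
python3 -m pendant '[{"jaw":-1,"tx":0,"ty":0,"tz":-0.7,"ax":0,"ay":0,"az":0},{"jaw":-1,"tx":0,"ty":0,"tz":-2,"ax":0,"ay":0,"az":0},{"jaw":-1,"tx":0,"ty":0,"tz":-3.5,"ax":0,"ay":0,"az":0},{"jaw":-1,"tx":0,"ty":0,"tz":-5,"ax":0,"ay":0,"az":0},{"jaw":-1,"tx":0,"ty":0,"tz":-6.5,"ax":0,"ay":0,"az":0},{"jaw":-1,"tx":0,"ty":0,"tz":-7.5,"ax":0,"ay":0,"az":0},{"jaw":-1,"tx":0,"ty":0,"tz":-8,"ax":0,"ay":0,"az":0},{"jaw":-1,"tx":0,"ty":0,"tz":-8,"ax":0,"ay":0,"az":0},{"jaw":-1,"tx":0,"ty":0,"tz":-8,"ax":0,"ay":0,"az":0}]'
python3 - <<'E'
from cad import *
delta([.566,-.2215,.201],-10,45)
print(cur()[0]['qpos'].round(3))
caddy('b',.02,.08)
E
```

```text
clock: 11.48
position: [0.5863, -0.2168, 0.2171]
ee_rot: [0.368, 0.088, 0.925, -0.039]
contact_force: [0.2, 0.4, -4.1]
width: 0.0154
gripper_force: 59.7
t cm [-0.73 -0.7  -2.93] rot deg [ 0.1  -1.67  0.99] tcp [ 0.579  -0.2238  0.1878]
[-0.64   0.087  2.066  0.835  0.406 -2.704]
side 2530 [ 593.3 -200.9] [165.2 164. ] 7.7 z [0.0233 0.065  0.0772]
  lids 377 [ 0.5899 -0.2249  0.0281]
scene 1278 [ 608.1 -196.4] [182.6 145.5] 80.5 z [0.0217 0.0621 0.0777]
  lids 296 [ 0.6309 -0.1858  0.0277]
```

Joint 6 limits again, so I'll turn to yaw -17°, which still fits the plate.

Run:
```python
from cad import *
delta([.562,-.224,.230],-17,45)
```

```text
t cm [-1.16 -1.11 -0.03] rot deg [-0.   -1.68 -6.  ] tcp [ 0.5746 -0.2279  0.2168]
```

```bash
python3 -m pendant '[{"jaw":-1,"tx":0,"ty":0,"tz":0.3,"ax":0,"ay":0,"az":-2},{"jaw":-1,"tx":-0.3,"ty":-0.3,"tz":0.3,"ax":0,"ay":-0.4,"az":-4},{"jaw":-1,"tx":-0.6,"ty":-0.6,"tz":0.2,"ax":0,"ay":-0.8,"az":-6},{"jaw":-1,"tx":-0.9,"ty":-0.9,"tz":0,"ax":0,"ay":-1.3,"az":-6},{"jaw":-1,"tx":-1.2,"ty":-1.1,"tz":0,"ax":0,"ay":-1.7,"az":-6},{"jaw":-1,"tx":-1.2,"ty":-1.1,"tz":0,"ax":0,"ay":-1.7,"az":-6},{"jaw":-1,"tx":-1.2,"ty":-1.1,"tz":0,"ax":0,"ay":-1.7,"az":-6}]'
python3 - <<'E'
from cad import *
delta([.562,-.224,.201],-17,45)
print(cur()[0]['qpos'].round(3))
caddy('c',.045,.085)
E
```

```text
clock: 12.45
position: [0.5742, -0.2277, 0.2169]
ee_rot: [0.378, 0.137, 0.914, -0.056]
contact_force: [-0.2, -0.1, -3.6]
width: 0.0153
gripper_force: 59.7
t cm [ 0.04 -0.02 -2.91] rot deg [-0.03  0.01 -0.01] tcp [ 0.5746 -0.2279  0.1878]
[-0.629  0.07   2.11   0.862  0.309 -2.648]
side 1985 [ 562.9 -226.2] [121.7  82.7] 73.5 z [0.0469 0.0665 0.0771]
  lids 144 [ 0.5486 -0.2618  0.0671]
scene 835 [ 565.8 -221.8] [128.3  81.1] 73.0 z [0.0471 0.067  0.0786]
  lids 79 [ 0.5683 -0.256   0.0703]
```

```bash
python3 -m pendant '[{"jaw":-1,"tx":0,"ty":0,"tz":-0.3,"ax":0,"ay":0,"az":-2},{"jaw":-1,"tx":0,"ty":0,"tz":-0.8,"ax":0,"ay":0,"az":-3},{"jaw":-1,"tx":0,"ty":0,"tz":-1.3,"ax":0,"ay":0,"az":-3},{"jaw":-1,"tx":0,"ty":0,"tz":-1.8,"ax":0,"ay":0,"az":-3},{"jaw":-1,"tx":0,"ty":0,"tz":-2.2,"ax":0,"ay":0,"az":-3},{"jaw":-1,"tx":0,"ty":0,"tz":-2.5,"ax":0,"ay":0,"az":-3},{"jaw":-1,"tx":0,"ty":0,"tz":-2.5,"ax":0,"ay":0,"az":-3}]'
python3 -m pendant '[{"jaw":-1,"tx":0,"ty":0,"tz":-0.1,"ax":0,"ay":0,"az":0},{"jaw":-1,"tx":0,"ty":0,"tz":-0.2,"ax":0,"ay":0,"az":0},{"jaw":-1,"tx":0,"ty":0,"tz":-0.3,"ax":0,"ay":0,"az":0},{"jaw":-1,"tx":0,"ty":0,"tz":-0.3,"ax":0,"ay":0,"az":0}]'
python3 - <<'E'
from cad import *
delta([.562,-.224,.201],-20,45)
print(cur()[0]['qpos'].round(3))
caddy('e',.028,.06)
E
```

```text
clock: 13.42
position: [0.5743, -0.2272, 0.1918]
ee_rot: [0.376, 0.161, 0.91, -0.066]
contact_force: [-0.1, -0.7, -3.5]
width: 0.015
gripper_force: 59.7
clock: 13.92
position: [0.5747, -0.2269, 0.1902]
ee_rot: [0.375, 0.161, 0.91, -0.066]
contact_force: [0.1, 0.5, -5.3]
width: 0.0152
gripper_force: 59.7
t cm [-0.03 -0.16 -0.24] rot deg [-0.05 -0.19  0.05] tcp [ 0.5744 -0.2285  0.1878]
[-0.588  0.107  2.151  0.972  0.202 -2.704]
side 1710 [ 595.6 -234.8] [124.7 155.4] 72.7 z [0.029  0.0403 0.0507]
  lids 241 [ 0.5679 -0.2337  0.0387]
scene 689 [ 595.7 -233.9] [132.1 148.8] 69.5 z [0.0292 0.0414 0.0525]
  lids 115 [ 0.5806 -0.2286  0.0405]
```

```bash
python3 -m pendant '[{"jaw":-1,"tx":0,"ty":0,"tz":0,"ax":0,"ay":0,"az":-2},{"jaw":-1,"tx":0,"ty":0,"tz":-0.1,"ax":0,"ay":0,"az":-3},{"jaw":-1,"tx":0,"ty":0,"tz":-0.2,"ax":0,"ay":0,"az":-3},{"jaw":-1,"tx":0,"ty":0,"tz":-0.3,"ax":0,"ay":0,"az":-3},{"jaw":-1,"tx":0,"ty":0,"tz":-0.4,"ax":0,"ay":0,"az":-3},{"jaw":-1,"tx":0,"ty":0,"tz":-0.4,"ax":0,"ay":0,"az":-3}]'
python3 - <<'E'
from cad import *
delta([.562,-.224,.201],-23,45)
print(cur()[0]['qpos'].round(3))
caddy('f',.031,.06)
E
```

```text
clock: 14.78
position: [0.575, -0.2273, 0.187]
ee_rot: [0.374, 0.185, 0.906, -0.076]
contact_force: [-1.2, 0.5, 1.0]
width: 0.015
gripper_force: 60.5
t cm [-0.08 -0.19  0.08] rot deg [-0.04 -0.11  0.08] tcp [ 0.5742 -0.2292  0.1878]
[-0.551  0.113  2.157  0.841  0.14  -2.512]
side 1354 [ 563.5 -224.2] [123.1  81.8] 66.8 z [0.0321 0.0382 0.0484]
  lids 161 [ 0.5464 -0.2558  0.0376]
scene 492 [ 565.2 -221.6] [131.2  79.8] 66.9 z [0.0321 0.0389 0.0521]
  lids 63 [ 0.5634 -0.256   0.0391]
```

The load has moved onto the plate: vertical force went from -3.5 to +1 N and the rim is near 0.047 m. Releasing and backing off.

```bash
python3 -m pendant '[{"jaw":-1,"tx":0,"ty":0,"tz":-0.05,"ax":0,"ay":0,"az":0},{"jaw":0,"tx":0,"ty":0,"tz":-0.05,"ax":0,"ay":0,"az":0},{"jaw":0.3,"tx":0,"ty":0,"tz":-0.05,"ax":0,"ay":0,"az":0},{"jaw":0.3,"tx":0,"ty":0,"tz":-0.05,"ax":0,"ay":0,"az":0},{"jaw":0.3,"tx":-1.5,"ty":0.6,"tz":1.6,"ax":0,"ay":0,"az":0},{"jaw":0.3,"tx":-4,"ty":1.6,"tz":4.5,"ax":0,"ay":0,"az":0},{"jaw":0.3,"tx":-6,"ty":2,"tz":9,"ax":0,"ay":0,"az":0},{"jaw":0.3,"tx":-6,"ty":2,"tz":14,"ax":0,"ay":0,"az":0},{"jaw":0.3,"tx":-6,"ty":2,"tz":16,"ax":0,"ay":0,"az":0},{"jaw":0.3,"tx":-6,"ty":2,"tz":16,"ax":0,"ay":0,"az":0}]'
python3 - <<'E'
from cad import *
caddy('g',.031,.06)
P=cloud(load('gside'));d=load('gside');h=cv2.cvtColor(d['pixels'],cv2.COLOR_BGR2HSV)
for c in('gside','gscene'):
    d=load(c);P=cloud(d);h=cv2.cvtColor(d['pixels'],cv2.COLOR_BGR2HSV)
    m=(h[...,0]>4)&(h[...,0]<20)&(h[...,1]>90)&(P[...,2]>.17)&(P[...,2]<.23)&(P[...,0]>.48)&(P[...,0]<.68)&(P[...,1]>-.3)&(P[...,1]<-.12)
    print(c,m.sum(),np.percentile(P[m],[3,50,97],axis=0).round(4).tolist())
# target: vertical, flipped tool at block centre, pre 6cm above
s,p,M=cur(); a=-23
for flip in (1,-1):
    T=tool(a,0)*[flip,flip,1]; print(flip,np.degrees(R.from_matrix(T@M.T).as_rotvec()).round(1), p.round(4), s['qpos'].round(2))
cv2.imwrite('pics/g.png',np.hstack([cv2.resize(load('gside')['pixels'][200:420,300:520],(400,400)),cv2.resize(load('gscene')['pixels'][150:350,180:380],(400,400))]))
E
```

```text
clock: 16.12
position: [0.5153, -0.2075, 0.3488]
ee_rot: [0.375, 0.184, 0.905, -0.077]
contact_force: [0.2, -0.2, -0.6]
width: 0.0558
gripper_force: 0.0
side 1350 [ 563.6 -224.4] [122.2  82.5] 66.8 z [0.0319 0.038  0.0484]
  lids 524 [ 0.5626 -0.216   0.0371]
scene 513 [ 565.8 -220. ] [131.6  79.8] 66.8 z [0.0319 0.0388 0.0514]
  lids 180 [ 0.5666 -0.2202  0.0384]
gside 234 [[0.5495, -0.2347, 0.184], [0.5592, -0.227, 0.2086], [0.5726, -0.2144, 0.2186]]
gscene 136 [[0.5551, -0.2264, 0.1806], [0.5675, -0.2147, 0.2029], [0.5791, -0.2077, 0.2192]]
1 [17.4 41.1  0. ] [ 0.514  -0.2065  0.3445] [-0.6  -0.17  1.97  0.25  0.59 -1.92]
-1 [  62.9  -26.7 -166.5] [ 0.514  -0.2065  0.3445] [-0.6  -0.17  1.97  0.25  0.59 -1.92]
```

View pics/g.png

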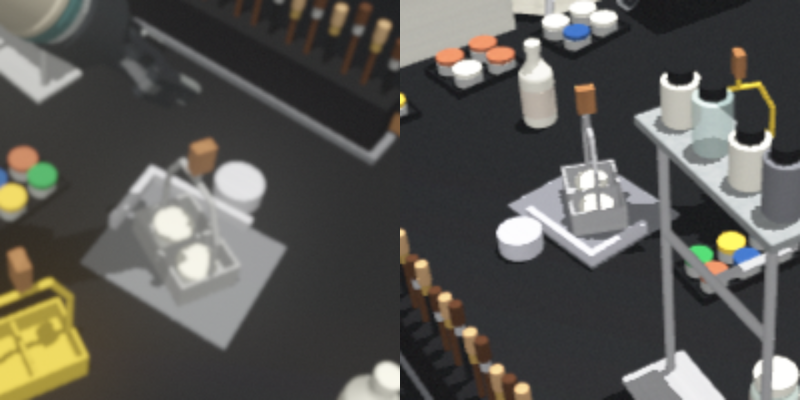

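The caddy stands flat on the plate at (565, -222) mm, yaw -23°, with both pots upright. Now regrasping with the tool vertical.

Run:
```python
from cad import *
delta([.565,-.2215,.29],-23,0)
```

```text
t cm [ 5.1  -1.5  -7.32] rot deg [1.745e+01 4.110e+01 4.000e-02] tcp [ 0.565  -0.2215  0.2713]
```

```bash
python3 -m pendant '[{"jaw":0.6,"tx":0,"ty":0,"tz":2,"ax":3.5,"ay":8.2,"az":0},{"jaw":0.6,"tx":1.5,"ty":-0.5,"tz":2,"ax":7,"ay":16.4,"az":0},{"jaw":0.6,"tx":3,"ty":-1,"tz":2,"ax":10.5,"ay":24.6,"az":0},{"jaw":0.6,"tx":4,"ty":-1.5,"tz":0,"ax":14,"ay":32.8,"az":0},{"jaw":0.6,"tx":5.1,"ty":-1.5,"tz":-2,"ax":17.45,"ay":41.1,"az":0},{"jaw":0.6,"tx":5.1,"ty":-1.5,"tz":-5,"ax":17.45,"ay":41.1,"az":0},{"jaw":0.6,"tx":5.1,"ty":-1.5,"tz":-7,"ax":17.45,"ay":41.1,"az":0},{"jaw":0.6,"tx":5.1,"ty":-1.5,"tz":-7,"ax":17.45,"ay":41.1,"az":0},{"jaw":0.6,"tx":5.1,"ty":-1.5,"tz":-7,"ax":17.45,"ay":41.1,"az":0}]'
python3 - <<'E'
from cad import *
d=grab('wrist','w5'); print([w for w in wood(d) if abs(w[1][0]-321)<120]); print(np.round(d['pose'],3).tolist())
delta([.565,-.2215,.201],-23,0)
# where the block's top/bottom centre should appear
T=np.linalg.inv(np.array(d['pose']))
for z in (.218,.178):
  c=T@[.565,-.2215,z,1]; c=c[:3]; r=np.hypot(c[0],c[1]); th=np.arctan2(r,c[2]); print(z,d['cx']+d['fx']*th*c[0]/r,d['cy']+d['fy']*th*c[1]/r)
E
```

```text
clock: 17.35
position: [0.5658, -0.2219, 0.2759]
ee_rot: [0.001, 0.2, 0.98, -0.0]
contact_force: [0.3, -0.0, -0.2]
width: 0.0681
gripper_force: 0.0
[([306, 218, 27, 57, 1422], [319.3, 246.5])]
[[0.39, 0.876, 0.283, 0.494], [0.921, -0.371, -0.12, -0.191], [-0.0, 0.307, -0.952, 0.417], [0.0, 0.0, 0.0, 1.0]]
t cm [-0.09  0.06 -9.44] rot deg [0.12 0.17 0.03] tcp [ 0.565  -0.2215  0.1823]
0.218 322.0978687539251 257.2226811687917
0.178 322.0394918693789 235.75382389266807
```

View pics/w5.png

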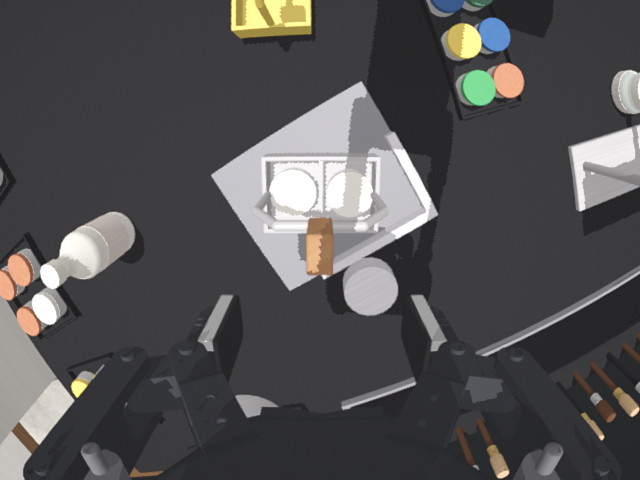

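The wrist view shows the block at (319,246), centred between the fingers. Both pots are in the tray, and the dock's corner is at about (428,213). That was my eleventh picture, one past the limit of ten, so I won't view any more and will rely on numbers. Descending to grasp.

```bash
python3 -m pendant '[{"jaw":0.6,"tx":0,"ty":0,"tz":-2.5,"ax":0,"ay":0,"az":0},{"jaw":0.6,"tx":0,"ty":0,"tz":-5,"ax":0,"ay":0,"az":0},{"jaw":0.6,"tx":0,"ty":0,"tz":-7.5,"ax":0,"ay":0,"az":0},{"jaw":0.6,"tx":0,"ty":0,"tz":-8.8,"ax":0,"ay":0,"az":0},{"jaw":0.6,"tx":0,"ty":0,"tz":-8.8,"ax":0,"ay":0,"az":0},{"jaw":-1,"tx":0,"ty":0,"tz":-8.8,"ax":0,"ay":0,"az":0},{"jaw":-1,"tx":0,"ty":0,"tz":-8.8,"ax":0,"ay":0,"az":0},{"jaw":-1,"tx":0,"ty":0,"tz":-8.8,"ax":0,"ay":0,"az":0},{"jaw":-1,"tx":0,"ty":0,"tz":-8.8,"ax":0,"ay":0,"az":0},{"jaw":-1,"tx":0,"ty":0,"tz":-8.8,"ax":0,"ay":0,"az":0}]' 40
python3 - <<'E'
from cad import *
caddy('h',.031,.06)
s,p,M=cur(); print(s['clock'],p.round(4),M[:,1].round(4),M[:,2].round(4))
# dock from wrist view w5 : bright mask on plate/stops
d=load('w5'); im=cv2.cvtColor(d['pixels'],cv2.COLOR_BGR2GRAY)
uv=np.array([[x,y] for y in range(60,300) for x in range(200,450)],float)
r=rays(d,uv); o=np.array(d['pose'])[:3,3]; q=(o+r*((.026-o[2])/r[:,2])[:,None])[:,:2]
g=im[uv[:,1].astype(int),uv[:,0].astype(int)]
a=np.radians(8.3); U=np.array([[np.cos(a),-np.sin(a)],[np.sin(a),np.cos(a)]]); L=(q-[.627,-.122])@U*1000
for nm,ax,ot,lo,hi in (('long',0,1,-130,-20),('short',1,0,-85,-20)):
    for k in np.linspace(lo,hi,5)[:-1]:
        m=(L[:,ot]>k)&(L[:,ot]<k+(hi-lo)/4)
        b=np.arange(-14,22,2); print(nm,round(k),[int(np.median(g[m&(L[:,ax]>=t)&(L[:,ax]<t+2)])) if (m&(L[:,ax]>=t)&(L[:,ax]<t+2)).any() else 0 for t in b])
E
```

```text
clock: 18.65
position: [0.566, -0.2227, 0.1889]
ee_rot: [0.002, 0.2, 0.98, -0.001]
contact_force: [-0.7, -2.3, 3.3]
width: 0.0153
gripper_force: 40.4
side 1344 [ 563.3 -223.4] [122.8  82.9] 66.7 z [0.0319 0.038  0.0486]
  lids 502 [ 0.5591 -0.2349  0.0372]
scene 491 [ 565.  -222.2] [132.4  80. ] 67.1 z [0.033  0.0391 0.0519]
  lids 182 [ 0.5634 -0.2301  0.0389]
18.75 [ 0.566  -0.2227  0.1889] [ 0.3913  0.9203 -0.0018] [ 0.0033 -0.0033 -1.    ]
long -130 [127, 127, 126, 125, 130, 157, 161, 162, 185, 193, 193, 193, 188, 105, 40, 111, 150, 157]
long -102 [127, 127, 127, 127, 142, 160, 162, 163, 190, 193, 193, 193, 191, 158, 161, 164, 165, 164]
long -75 [183, 188, 161, 129, 147, 161, 163, 166, 190, 194, 194, 194, 189, 89, 38, 40, 40, 40]
long -48 [197, 197, 197, 197, 192, 187, 189, 195, 255, 255, 255, 255, 255, 136, 39, 40, 40, 41]
short -85 [201, 201, 201, 200, 187, 149, 182, 222, 197, 195, 196, 176, 46, 39, 40, 40, 40, 39]
short -69 [200, 200, 200, 200, 201, 169, 224, 255, 255, 255, 255, 250, 78, 60, 61, 55, 43, 41]
short -52 [199, 199, 199, 199, 200, 169, 201, 255, 255, 255, 255, 242, 73, 61, 62, 62, 62, 62]
short -36 [198, 198, 198, 198, 198, 170, 209, 255, 255, 255, 255, 255, 61, 61, 58, 40, 41, 40]
```

The wrist image puts the stop tops' inner edges at about +2 mm (long) and 0 mm (short) from my estimate, and confirms yaw 8.3°. Home is then near (0.598, -0.187). I'll lift 6 mm, square up in place, then move to a small stand-off.

```bash
python3 -m pendant '[{"jaw":-1,"tx":0,"ty":0,"tz":0.3,"ax":0,"ay":0,"az":0},{"jaw":-1,"tx":0,"ty":0,"tz":0.6,"ax":0,"ay":0,"az":2},{"jaw":-1,"tx":0,"ty":0,"tz":0.6,"ax":0,"ay":0,"az":6},{"jaw":-1,"tx":0,"ty":0,"tz":0.6,"ax":0,"ay":0,"az":11},{"jaw":-1,"tx":0,"ty":0,"tz":0.6,"ax":0,"ay":0,"az":16},{"jaw":-1,"tx":0,"ty":0,"tz":0.6,"ax":0,"ay":0,"az":21},{"jaw":-1,"tx":0,"ty":0,"tz":0.6,"ax":0,"ay":0,"az":26},{"jaw":-1,"tx":0,"ty":0,"tz":0.6,"ax":0,"ay":0,"az":30},{"jaw":-1,"tx":0,"ty":0,"tz":0.6,"ax":0,"ay":0,"az":31.3},{"jaw":-1,"tx":0,"ty":0,"tz":0.6,"ax":0,"ay":0,"az":31.3}]' 60
python3 -m pendant '[{"jaw":-1,"tx":0.5,"ty":0.5,"tz":0,"ax":0,"ay":0,"az":0},{"jaw":-1,"tx":1.2,"ty":1.2,"tz":0,"ax":0,"ay":0,"az":0},{"jaw":-1,"tx":2,"ty":2.1,"tz":0,"ax":0,"ay":0,"az":0},{"jaw":-1,"tx":2.5,"ty":2.7,"tz":0,"ax":0,"ay":0,"az":0},{"jaw":-1,"tx":2.7,"ty":3,"tz":0,"ax":0,"ay":0,"az":0},{"jaw":-1,"tx":2.7,"ty":3,"tz":0,"ax":0,"ay":0,"az":0},{"jaw":-1,"tx":2.7,"ty":3,"tz":0,"ax":0,"ay":0,"az":0}]'
python3 - <<'E'
from cad import *
caddy('i',.035,.066)
s,p,M=cur(); print(s['clock'],p.round(4),'yaw',np.degrees(np.arctan2(-M[0,1],M[1,1])),M[:,2].round(4),s['qpos'].round(2))
E
```

```text
clock: 20.0
position: [0.5655, -0.2216, 0.1937]
ee_rot: [0.001, -0.072, 0.997, 0.0]
contact_force: [0.7, -0.8, -4.1]
width: 0.0151
gripper_force: 58.5
clock: 20.88
position: [0.5925, -0.1922, 0.1942]
ee_rot: [0.001, -0.072, 0.997, -0.0]
contact_force: [0.1, -0.6, -5.0]
width: 0.0148
gripper_force: 58.5
side 1349 [ 590.4 -194.4] [ 84.5 120.9] 8.0 z [0.0359 0.0429 0.0533]
  lids 509 [ 0.5895 -0.2126  0.0422]
scene 791 [ 592.5 -191.7] [ 85.3 127.2] 9.5 z [0.0361 0.0442 0.0554]
  lids 273 [ 0.5919 -0.2067  0.0445]
20.975 [ 0.5925 -0.1922  0.1942] yaw 8.242806000300439 [ 2.6e-03 -5.0e-04 -1.0e+00] [-0.43  0.37  1.46  0.    1.31 -2.14]
```

```bash
python3 -m pendant '[{"jaw":-1,"tx":0,"ty":0,"tz":-0.2,"ax":0,"ay":0,"az":0},{"jaw":-1,"tx":0,"ty":0,"tz":-0.4,"ax":0,"ay":0,"az":0},{"jaw":-1,"tx":0,"ty":0,"tz":-0.5,"ax":0,"ay":0,"az":0},{"jaw":-1,"tx":0,"ty":0,"tz":-0.5,"ax":0,"ay":0,"az":0}]'
python3 -m pendant '[{"jaw":-1,"tx":0.1,"ty":0.01,"tz":0,"ax":0,"ay":0,"az":0},{"jaw":-1,"tx":0.2,"ty":0.03,"tz":0,"ax":0,"ay":0,"az":0},{"jaw":-1,"tx":0.3,"ty":0.04,"tz":0,"ax":0,"ay":0,"az":0},{"jaw":-1,"tx":0.4,"ty":0.06,"tz":0,"ax":0,"ay":0,"az":0},{"jaw":-1,"tx":0.4,"ty":0.06,"tz":0,"ax":0,"ay":0,"az":0}]'
python3 -m pendant '[{"jaw":-1,"tx":0.1,"ty":0.01,"tz":0,"ax":0,"ay":0,"az":0},{"jaw":-1,"tx":0.2,"ty":0.03,"tz":0,"ax":0,"ay":0,"az":0},{"jaw":-1,"tx":0.2,"ty":0.03,"tz":0,"ax":0,"ay":0,"az":0}]'
```

```text
clock: 21.48
position: [0.5927, -0.192, 0.1891]
ee_rot: [0.001, -0.072, 0.997, -0.0]
contact_force: [-0.1, -0.2, -3.8]
width: 0.015
gripper_force: 58.5
clock: 22.1
position: [0.5968, -0.1914, 0.1891]
ee_rot: [0.001, -0.072, 0.997, -0.0]
contact_force: [0.3, 0.1, -4.8]
width: 0.015
gripper_force: 58.5
clock: 22.48
position: [0.5988, -0.1911, 0.1892]
ee_rot: [0.001, -0.072, 0.997, -0.0]
contact_force: [0.6, 0.3, -4.0]
width: 0.0153
gripper_force: 58.5
```

```bash
python3 -m pendant '[{"jaw":-1,"tx":0,"ty":0,"tz":-0.07,"ax":0,"ay":0,"az":0},{"jaw":-1,"tx":0,"ty":0,"tz":-0.13,"ax":0,"ay":0,"az":0},{"jaw":-1,"tx":0,"ty":0,"tz":-0.13,"ax":0,"ay":0,"az":0}]'
python3 -m pendant '[{"jaw":-1,"tx":0.1,"ty":0.01,"tz":0,"ax":0,"ay":0,"az":0},{"jaw":-1,"tx":0.15,"ty":0.02,"tz":0,"ax":0,"ay":0,"az":0},{"jaw":-1,"tx":0.15,"ty":0.02,"tz":0,"ax":0,"ay":0,"az":0}]'
python3 -m pendant '[{"jaw":-1,"tx":0.1,"ty":0.01,"tz":0,"ax":0,"ay":0,"az":0},{"jaw":-1,"tx":0.15,"ty":0.02,"tz":0,"ax":0,"ay":0,"az":0},{"jaw":-1,"tx":0.15,"ty":0.02,"tz":0,"ax":0,"ay":0,"az":0}]'
python3 - <<'E'
from cad import *
print(cur()[0]['moment'],cur()[0]['contact_force'])
caddy('j',.031,.066)
E
```

```text
clock: 22.85
position: [0.5989, -0.1914, 0.1889]
ee_rot: [0.002, -0.072, 0.997, -0.001]
contact_force: [-0.8, -0.9, 3.0]
width: 0.0151
gripper_force: 59.6
clock: 23.22
position: [0.5997, -0.1913, 0.189]
ee_rot: [0.001, -0.072, 0.997, -0.001]
contact_force: [-2.4, -1.2, 6.6]
width: 0.0149
gripper_force: 60.0
clock: 23.6
position: [0.6005, -0.1912, 0.1891]
ee_rot: [0.0, -0.072, 0.997, -0.001]
contact_force: [-3.8, -1.3, 7.3]
width: 0.0151
gripper_force: 60.2
[-0.02667904  1.13210606  0.01886528] [-3.84712206 -1.34224782  7.30521906]
side 1305 [ 597.5 -192.6] [ 85.5 121.9] 8.9 z [0.0317 0.0385 0.0509]
  lids 499 [ 0.5962 -0.2118  0.0377]
scene 767 [ 599.1 -189. ] [ 86.4 126.4] 7.8 z [0.0317 0.0392 0.0526]
  lids 273 [ 0.5998 -0.2051  0.039 ]
```

Fx is growing as it meets the long stop. Relieving the down force a little and pushing towards the short stop.

```bash
python3 -m pendant '[{"jaw":-1,"tx":-0.05,"ty":0.05,"tz":0.05,"ax":0,"ay":0,"az":0},{"jaw":-1,"tx":-0.06,"ty":0.15,"tz":0.05,"ax":0,"ay":0,"az":0},{"jaw":-1,"tx":-0.08,"ty":0.25,"tz":0.05,"ax":0,"ay":0,"az":0},{"jaw":-1,"tx":-0.09,"ty":0.3,"tz":0.05,"ax":0,"ay":0,"az":0},{"jaw":-1,"tx":-0.09,"ty":0.3,"tz":0.05,"ax":0,"ay":0,"az":0}]'
python3 -m pendant '[{"jaw":-1,"tx":-0.01,"ty":0.1,"tz":0,"ax":0,"ay":0,"az":0},{"jaw":-1,"tx":-0.02,"ty":0.15,"tz":0,"ax":0,"ay":0,"az":0},{"jaw":-1,"tx":-0.02,"ty":0.15,"tz":0,"ax":0,"ay":0,"az":0}]'
python3 -m pendant '[{"jaw":-1,"tx":-0.01,"ty":0.1,"tz":0,"ax":0,"ay":0,"az":0},{"jaw":-1,"tx":-0.02,"ty":0.15,"tz":0,"ax":0,"ay":0,"az":0},{"jaw":-1,"tx":-0.02,"ty":0.15,"tz":0,"ax":0,"ay":0,"az":0}]'
python3 - <<'E'
from cad import *
print(cur()[0]['moment'],cur()[0]['contact_force'])
caddy('k',.031,.066)
E
```

```text
clock: 24.32
position: [0.6003, -0.1898, 0.1895]
ee_rot: [0.001, -0.072, 0.997, -0.003]
contact_force: [-3.4, -4.6, 5.7]
width: 0.0154
gripper_force: 60.1
clock: 24.7
position: [0.6003, -0.189, 0.1897]
ee_rot: [0.001, -0.072, 0.997, -0.003]
contact_force: [-3.0, -4.9, 7.0]
width: 0.015
gripper_force: 60.1
clock: 25.08
position: [0.6003, -0.1883, 0.1899]
ee_rot: [0.001, -0.072, 0.997, -0.004]
contact_force: [-4.1, -6.5, 6.5]
width: 0.015
gripper_force: 60.1
[-1.63503286  1.04538793  0.01825667] [-4.08576887 -6.47146432  6.47391439]
side 1376 [ 597.1 -192.6] [ 86.  121.4] 8.3 z [0.0318 0.0391 0.0516]
  lids 511 [ 0.5957 -0.211   0.0382]
scene 796 [ 599.5 -188.9] [ 84.  127.4] 8.6 z [0.0317 0.0398 0.0508]
  lids 283 [ 0.5999 -0.2038  0.0396]
```

The caddy isn't following the high push: it sticks and starts to tip. I'll release, let it settle and measure. Then I'll push low on the tray with the closed fingers.

```bash
python3 -m pendant '[{"jaw":-1,"tx":-0.05,"ty":-0.15,"tz":-0.05,"ax":0,"ay":0,"az":0},{"jaw":-1,"tx":-0.05,"ty":-0.15,"tz":-0.05,"ax":0,"ay":0,"az":0},{"jaw":-0.2,"tx":-0.05,"ty":-0.15,"tz":-0.05,"ax":0,"ay":0,"az":0},{"jaw":0.2,"tx":-0.05,"ty":-0.15,"tz":-0.05,"ax":0,"ay":0,"az":0},{"jaw":0.2,"tx":-0.05,"ty":-0.15,"tz":-0.05,"ax":0,"ay":0,"az":0},{"jaw":0.2,"tx":-0.05,"ty":-0.15,"tz":3,"ax":0,"ay":0,"az":0},{"jaw":0.2,"tx":-0.05,"ty":-0.15,"tz":7,"ax":0,"ay":0,"az":0},{"jaw":0.2,"tx":-0.05,"ty":-0.15,"tz":11,"ax":0,"ay":0,"az":0},{"jaw":0.2,"tx":-0.05,"ty":-0.15,"tz":11,"ax":0,"ay":0,"az":0},{"jaw":0.2,"tx":-0.05,"ty":-0.15,"tz":11,"ax":0,"ay":0,"az":0}]'
cat > gap.py <<'E'
from cad import *
def prof(tag,h,c0=(.629,-.1217),yaw=8.3):
    d=grab('wrist',tag) if not __import__('os').path.exists(f'pics/{tag}.pkl') else load(tag)
    im=cv2.cvtColor(d['pixels'],cv2.COLOR_BGR2GRAY); a=np.radians(yaw); U=np.array([[np.cos(a),-np.sin(a)],[np.sin(a),np.cos(a)]])
    # rectified top view in corner frame at height h: cols = x from -110..20, rows = y 20..-140, 0.5 mm
    X,Y=np.meshgrid(np.arange(-110,20,.5),np.arange(20,-140,-.5)); W=np.c_[X.ravel(),Y.ravel()]/1000@U.T+np.array(c0)
    T=np.linalg.inv(np.array(d['pose'])); p=np.c_[W,np.full(len(W),h)]@T[:3,:3].T+T[:3,3]
    r=np.hypot(p[:,0],p[:,1]); k=np.arctan2(r,p[:,2])/r
    return cv2.remap(im,(d['cx']+d['fx']*k*p[:,0]).reshape(X.shape).astype(np.float32),(d['cy']+d['fy']*k*p[:,1]).reshape(X.shape).astype(np.float32),cv2.INTER_LINEAR)
def show(tag):
    for nm,h in (('stop',.026),('rim',.046)):
        I=prof(tag,h)
        row=lambda y:int((20-y)/.5); col=lambda x:int((x+110)/.5)
        for y in (-20,-40,-80,-100): print(nm,'y',y,'x-14..+14',np.median(I[row(y+3):row(y-3),col(-14):col(14)],0)[::2].astype(int).tolist())
        for x in (-70,-60,-30,-20): print(nm,'x',x,'y-14..+14',np.median(I[row(14):row(-14),col(x-3):col(x+3)],1)[::-2].astype(int).tolist())
E
python3 - <<'E'
from gap import *
show('w6'); caddy('l',.031,.066)
print(cur()[1].round(4))
E
```

```text
clock: 26.42
position: [0.5996, -0.1857, 0.2974]
ee_rot: [0.001, -0.072, 0.997, 0.0]
contact_force: [-0.0, 0.2, 0.3]
width: 0.0512
gripper_force: 0.0
stop y -20 x-14..+14 [195, 186, 195, 207, 219, 228, 236, 254, 251, 246, 237, 224, 209, 199, 219, 238, 245, 248, 253, 255, 255, 255, 255, 252, 236, 177, 97, 67]
stop y -40 x-14..+14 [182, 164, 159, 161, 166, 170, 174, 180, 176, 171, 165, 158, 154, 162, 207, 235, 244, 247, 253, 255, 255, 255, 255, 252, 235, 176, 99, 67]
stop y -80 x-14..+14 [134, 133, 135, 136, 135, 133, 131, 126, 125, 124, 124, 124, 128, 145, 167, 181, 187, 189, 190, 190, 191, 190, 191, 191, 192, 193, 195, 195]
stop y -100 x-14..+14 [173, 184, 204, 221, 234, 242, 249, 255, 254, 247, 239, 226, 209, 188, 206, 233, 243, 246, 251, 255, 255, 255, 255, 249, 225, 167, 164, 178]
stop x -70 y-14..+14 [171, 171, 167, 152, 134, 129, 131, 145, 160, 166, 167, 164, 165, 178, 195, 196, 196, 195, 195, 196, 196, 197, 190, 142, 71, 43, 39, 40]
stop x -60 y-14..+14 [172, 172, 168, 152, 136, 131, 131, 144, 160, 167, 168, 167, 174, 203, 222, 227, 211, 198, 195, 195, 196, 196, 179, 137, 79, 4
[... 1111 characters left out ...]

rim x -60 y-14..+14 [163, 144, 133, 130, 137, 156, 173, 209, 227, 210, 233, 251, 255, 252, 249, 247, 240, 214, 193, 169, 115, 55, 40, 39, 40, 40, 40, 40]
rim x -30 y-14..+14 [177, 150, 137, 132, 137, 147, 149, 144, 150, 158, 163, 167, 171, 178, 188, 198, 215, 239, 253, 252, 161, 78, 61, 61, 63, 63, 63, 63]
rim x -20 y-14..+14 [194, 197, 198, 198, 198, 199, 199, 198, 197, 196, 199, 202, 210, 225, 248, 254, 255, 255, 255, 244, 168, 88, 58, 62, 63, 63, 63, 62]
side 1291 [ 597.  -192.8] [ 83.4 121. ] 8.1 z [0.0317 0.0379 0.0493]
  lids 509 [ 0.595  -0.2106  0.0369]
scene 747 [ 599.2 -189.8] [ 86.  129.4] 6.8 z [0.0321 0.0385 0.0494]
  lids 282 [ 0.6001 -0.2065  0.0386]
[ 0.5993 -0.1858  0.2965]
```

Run:
```python
from wr import *
d=load('w6'); print([w for w in wood(d) if abs(w[1][0]-321)<120],np.array(d['pose'])[:3,3])
T=np.linalg.inv(np.array(d['pose']))
for x,y in ((.5993,-.190),(.5993,-.186)):
 for z in (.218,.178):
  c=(T@[x,y,z,1])[:3]; r=np.hypot(c[0],c[1]); th=np.arctan2(r,c[2]); print(x,y,z,d['cx']+d['fx']*th*c[0]/r,d['cy']+d['fy']*th*c[1]/r)
# triangulation free: ray of block's centroid at z=.2
v=rays(d,[[w[1][0],w[1][1]] for w in wood(d) if abs(w[1][0]-321)<120 and abs(w[1][1]-245)<40]); o=np.array(d['pose'])[:3,3]; print(o+v*((.2-o[2])/v[:,2])[:,None])
```

```text
[([301, 208, 26, 52, 1204], [313.9, 234.5])] [ 0.52207985 -0.19751265  0.43854938]
0.5993 -0.19 0.218 315.3728444139889 244.93756704510417
0.5993 -0.19 0.178 316.20460421050166 226.8022882056943
0.5993 -0.186 0.218 321.66513826215663 245.80548274894025
0.5993 -0.186 0.178 321.61589209630284 227.55957793493357
[[ 0.59836319 -0.19141071  0.2       ]]
```

The block is at y ≈ -0.191, so about 4 mm is left to the short stop, while the long side is within about 1 mm. I'll regrasp, hover 1 to 2 mm, and slide it in without plate friction.

```bash
python3 -m pendant '[{"jaw":0.2,"tx":0,"ty":-0.5,"tz":-3,"ax":0,"ay":0,"az":0},{"jaw":0.2,"tx":0,"ty":-0.5,"tz":-6,"ax":0,"ay":0,"az":0},{"jaw":0.2,"tx":0,"ty":-0.5,"tz":-9,"ax":0,"ay":0,"az":0},{"jaw":0.2,"tx":0,"ty":-0.5,"tz":-10.7,"ax":0,"ay":0,"az":0},{"jaw":0.2,"tx":0,"ty":-0.5,"tz":-10.7,"ax":0,"ay":0,"az":0},{"jaw":-1,"tx":0,"ty":-0.5,"tz":-10.7,"ax":0,"ay":0,"az":0},{"jaw":-1,"tx":0,"ty":-0.5,"tz":-10.7,"ax":0,"ay":0,"az":0},{"jaw":-1,"tx":0,"ty":-0.5,"tz":-10.7,"ax":0,"ay":0,"az":0},{"jaw":-1,"tx":0,"ty":-0.5,"tz":-10.7,"ax":0,"ay":0,"az":0}]' 40
python3 -m pendant '[{"jaw":-1,"tx":0,"ty":0,"tz":0.1,"ax":0,"ay":0,"az":0},{"jaw":-1,"tx":0,"ty":0,"tz":0.2,"ax":0,"ay":0,"az":0},{"jaw":-1,"tx":0,"ty":0,"tz":0.2,"ax":0,"ay":0,"az":0},{"jaw":-1,"tx":0,"ty":0,"tz":0.2,"ax":0,"ay":0,"az":0}]'
```

```text
clock: 27.7
position: [0.6007, -0.1911, 0.1928]
ee_rot: [0.003, -0.072, 0.997, -0.001]
contact_force: [-0.0, 1.7, 4.4]
width: 0.015
gripper_force: 41.8
clock: 28.2
position: [0.5997, -0.1912, 0.1928]
ee_rot: [0.001, -0.072, 0.997, -0.0]
contact_force: [1.8, -0.2, -2.7]
width: 0.0154
gripper_force: 40.8
```

```bash
python3 -m pendant '[{"jaw":-1,"tx":-0.01,"ty":0.1,"tz":0,"ax":0,"ay":0,"az":0},{"jaw":-1,"tx":-0.03,"ty":0.2,"tz":0,"ax":0,"ay":0,"az":0},{"jaw":-1,"tx":-0.03,"ty":0.2,"tz":0,"ax":0,"ay":0,"az":0},{"jaw":-1,"tx":-0.03,"ty":0.2,"tz":0,"ax":0,"ay":0,"az":0}]'; python3 -c "
from cad import *
caddy('m',.031,.066)"
```

```text
clock: 28.7
position: [0.5991, -0.189, 0.193]
ee_rot: [0.001, -0.072, 0.997, -0.0]
contact_force: [-0.5, -0.7, -5.2]
width: 0.0154
gripper_force: 40.5
side 1277 [ 595.1 -190.8] [ 84.1 121.6] 8.0 z [0.032  0.0381 0.05  ]
  lids 494 [ 0.5948 -0.2095  0.0371]
scene 742 [ 597.2 -186.9] [ 83.7 132.8] 7.5 z [0.0319 0.039  0.0503]
  lids 276 [ 0.5988 -0.2031  0.0386]
```

Free sliding works. Continuing y in 1 mm steps, watching the force.

```bash
for i in 1 2 3; do python3 -m pendant '[{"jaw":-1,"tx":-0.01,"ty":0.05,"tz":0,"ax":0,"ay":0,"az":0},{"jaw":-1,"tx":-0.01,"ty":0.1,"tz":0,"ax":0,"ay":0,"az":0},{"jaw":-1,"tx":-0.01,"ty":0.1,"tz":0,"ax":0,"ay":0,"az":0}]' | egrep 'posi|force'; done
```

```text
position: [0.5995, -0.188, 0.1933]
contact_force: [0.3, -0.8, -4.3]
gripper_force: 40.5
position: [0.5994, -0.1872, 0.1934]
contact_force: [0.9, -0.6, -4.1]
gripper_force: 40.5
position: [0.5994, -0.1866, 0.1936]
contact_force: [-0.9, -1.4, -3.7]
gripper_force: 40.6
```

```bash
for i in 1 2; do python3 -m pendant '[{"jaw":-1,"tx":-0.01,"ty":0.05,"tz":0,"ax":0,"ay":0,"az":0},{"jaw":-1,"tx":-0.01,"ty":0.1,"tz":0,"ax":0,"ay":0,"az":0},{"jaw":-1,"tx":-0.01,"ty":0.1,"tz":0,"ax":0,"ay":0,"az":0}]' | egrep 'posi|contact'; done;  python3 -c "
from cad import *
print(cur()[0]['moment'])
caddy('n',.031,.066)"
```

```text
position: [0.5994, -0.1859, 0.1937]
contact_force: [-0.2, -3.7, -2.0]
position: [0.5994, -0.185, 0.1938]
contact_force: [-1.1, -5.2, -0.4]
[-1.5833644  -0.009715   -0.07792872]
side 1308 [ 596.3 -188.7] [ 85.1 120.7] 8.1 z [0.0319 0.0388 0.0525]
  lids 496 [ 0.5948 -0.2076  0.038 ]
scene 779 [ 596.6 -184.9] [ 86.  128.2] 8.9 z [0.0316 0.0396 0.0532]
  lids 289 [ 0.5984 -0.1999  0.0396]
```

The short stop is touched at y ≈ -0.186. Easing off slightly, then closing up x.

```bash
python3 -m pendant '[{"jaw":-1,"tx":0.05,"ty":-0.12,"tz":0,"ax":0,"ay":0,"az":0},{"jaw":-1,"tx":0.1,"ty":-0.1,"tz":0,"ax":0,"ay":0,"az":0},{"jaw":-1,"tx":0.1,"ty":-0.1,"tz":0,"ax":0,"ay":0,"az":0}]' | egrep 'posi|contact'; for i in 1 2 3; do python3 -m pendant '[{"jaw":-1,"tx":0.05,"ty":0.01,"tz":0,"ax":0,"ay":0,"az":0},{"jaw":-1,"tx":0.1,"ty":0.02,"tz":0,"ax":0,"ay":0,"az":0},{"jaw":-1,"tx":0.1,"ty":0.02,"tz":0,"ax":0,"ay":0,"az":0}]' | egrep 'posi|contact'; done
```

```text
position: [0.6, -0.1854, 0.1935]
contact_force: [-0.4, -5.5, -1.1]
position: [0.6006, -0.1853, 0.1935]
contact_force: [-2.0, -5.0, 0.2]
position: [0.6012, -0.1852, 0.1936]
contact_force: [-3.1, -5.4, 0.8]
position: [0.6021, -0.185, 0.1937]
contact_force: [-2.7, -5.5, 1.4]
```

```bash
python3 -m pendant '[{"jaw":-1,"tx":-0.03,"ty":-0.1,"tz":-0.05,"ax":0,"ay":0,"az":0},{"jaw":-1,"tx":-0.05,"ty":-0.1,"tz":-0.15,"ax":0,"ay":0,"az":0},{"jaw":-1,"tx":-0.05,"ty":-0.1,"tz":-0.2,"ax":0,"ay":0,"az":0},{"jaw":-1,"tx":-0.05,"ty":-0.1,"tz":-0.2,"ax":0,"ay":0,"az":0}]'
python3 -m pendant '[{"jaw":-0.4,"tx":0,"ty":0,"tz":0,"ax":0,"ay":0,"az":0},{"jaw":0,"tx":0,"ty":0,"tz":0,"ax":0,"ay":0,"az":0},{"jaw":0.2,"tx":0,"ty":0,"tz":0,"ax":0,"ay":0,"az":0},{"jaw":0.2,"tx":0,"ty":0,"tz":0,"ax":0,"ay":0,"az":0},{"jaw":0.2,"tx":0,"ty":0,"tz":3,"ax":0,"ay":0,"az":0},{"jaw":0.2,"tx":0,"ty":0,"tz":7,"ax":0,"ay":0,"az":0},{"jaw":0.2,"tx":0,"ty":0,"tz":11,"ax":0,"ay":0,"az":0},{"jaw":0.2,"tx":0,"ty":0,"tz":11,"ax":0,"ay":0,"az":0},{"jaw":0.2,"tx":0,"ty":0,"tz":11,"ax":0,"ay":0,"az":0}]'
python3 - <<'E'
from gap import *
show('w7'); caddy('o',.031,.066)
d=load('w7'); v=rays(d,[[w[1][0],w[1][1]] for w in wood(d) if abs(w[1][0]-321)<120 and abs(w[1][1]-245)<40]); o=np.array(d['pose'])[:3,3]; print(o+v*((.2-o[2])/v[:,2])[:,None])
E
```

```text
clock: 32.78
position: [0.6019, -0.1859, 0.1934]
ee_rot: [0.001, -0.072, 0.997, -0.001]
contact_force: [-3.9, -4.1, 7.6]
width: 0.0153
gripper_force: 42.2
clock: 33.9
position: [0.6022, -0.1853, 0.3006]
ee_rot: [0.001, -0.072, 0.997, 0.0]
contact_force: [-0.9, -0.5, -0.1]
width: 0.0512
gripper_force: 0.0
stop y -20 x-14..+14 [161, 177, 218, 236, 248, 252, 248, 237, 227, 211, 177, 165, 180, 211, 234, 242, 249, 254, 255, 255, 255, 255, 255, 253, 231, 164, 88, 64]
stop y -40 x-14..+14 [159, 164, 166, 171, 176, 176, 171, 164, 159, 152, 143, 142, 157, 190, 229, 240, 248, 253, 255, 255, 255, 255, 255, 253, 233, 165, 87, 63]
stop y -80 x-14..+14 [215, 231, 237, 246, 252, 254, 250, 238, 229, 212, 183, 166, 177, 208, 232, 239, 244, 250, 255, 255, 255, 255, 255, 252, 232, 164, 86, 63]
stop y -100 x-14..+14 [214, 229, 232, 243, 251, 254, 249, 239, 229, 213, 182, 167, 178, 208, 233, 239, 244, 250, 255, 255, 255, 255, 255, 252, 228, 165, 164, 179]
stop x -70 y-14..+14 [169, 169, 169, 169, 169, 169, 159, 144, 132, 128, 131, 145, 159, 165, 168, 175, 186, 193, 194, 194, 194, 194, 178, 133, 78, 43, 3
[... 1277 characters left out ...]
.+14 [174, 171, 171, 171, 153, 135, 128, 132, 149, 182, 221, 243, 235, 208, 195, 194, 193, 194, 194, 171, 113, 54, 37, 39, 39, 40, 40, 39]
rim x -30 y-14..+14 [255, 252, 240, 205, 158, 137, 131, 131, 139, 153, 158, 152, 150, 160, 170, 179, 185, 189, 194, 196, 197, 190, 157, 95, 62, 61, 61, 61]
rim x -20 y-14..+14 [188, 192, 194, 196, 197, 197, 196, 196, 196, 196, 196, 196, 195, 195, 214, 240, 252, 254, 255, 239, 168, 83, 59, 60, 62, 62, 62, 62]
side 1315 [ 595.9 -189.2] [ 85.2 120.4] 8.8 z [0.0316 0.0379 0.0513]
  lids 503 [ 0.5943 -0.2077  0.0368]
scene 755 [ 598.8 -185.1] [ 87.9 125.2] 8.1 z [0.0323 0.0387 0.0494]
  lids 299 [ 0.5995 -0.2002  0.0387]
[[ 0.59709733 -0.18761418  0.2       ]]
```

The y gap now looks closed; x is ambiguous from brightness alone. I'll use the wrist depth to compare rim and stop in the same frame.

```bash
cat > dep.py <<'E'
from gap import *
def wc(d):
    v,u=np.mgrid[:480,:640]; uv=np.c_[u.ravel(),v.ravel()].astype(float)
    r=rays(d,uv); T=np.array(d['pose']); ax=T[:3,2]; return (T[:3,3]+r*(d['depth'].ravel()/(r@ax))[:,None])
def rep(tag):
    d=load(tag); P=wc(d); a=np.radians(8.3); U=np.array([[np.cos(a),-np.sin(a)],[np.sin(a),np.cos(a)]])
    L=(P[:,:2]-[.629,-.1217])@U*1000; z=P[:,2]*1000
    ok=(d['depth'].ravel()>0)
    def hist(nm,m,k):
        h,e=np.histogram(L[m,k],np.arange(-16,15,1)); print(nm,h.tolist())
    my=ok&(L[:,1]<-15)&(L[:,1]>-115); mx=ok&(L[:,0]<-45)&(L[:,0]>-75)
    print(tag,'bins -16..14')
    hist('x rim',my&(z>40)&(z<54),0); hist('x mid',my&(z>30)&(z<40),0); hist('x stop',my&(z>19)&(z<30),0)
    hist('y rim',mx&(z>40)&(z<54),1); hist('y mid',mx&(z>30)&(z<40),1);hist('y stop',mx&(z>19)&(z<30),1)
    # z profile across
    for nm,m,k in(('zx',my,0),('zy',mx,1)): print(nm,[int(np.median(z[m&(L[:,k]>=t)&(L[:,k]<t+1)])) if (m&(L[:,k]>=t)&(L[:,k]<t+1)).any() else None for t in range(-16,14)])
E
python3 -c "
from dep import *
rep('w6'); rep('w7')"
```

```text
w6 bins -16..14
x rim [0, 0, 0, 0, 0, 0, 0, 0, 0, 2, 62, 88, 45, 58, 57, 0, 0, 0, 0, 0, 0, 0, 0, 0, 0, 0, 0, 0, 0, 0]
x mid [0, 0, 0, 0, 0, 0, 0, 0, 0, 0, 3, 0, 0, 0, 0, 0, 0, 0, 0, 0, 0, 0, 0, 0, 0, 0, 0, 0, 0, 0]
x stop [0, 0, 0, 0, 0, 0, 0, 0, 0, 0, 0, 0, 0, 0, 0, 0, 0, 0, 0, 0, 4, 56, 58, 40, 49, 31, 0, 0, 0, 0]
y rim [0, 0, 0, 1, 1, 2, 10, 25, 32, 26, 24, 17, 0, 0, 0, 0, 0, 0, 0, 0, 0, 0, 0, 0, 0, 0, 0, 0, 0, 0]
y mid [7, 7, 9, 7, 4, 0, 8, 20, 1, 0, 0, 0, 0, 0, 0, 0, 0, 0, 0, 0, 0, 0, 0, 0, 0, 0, 0, 0, 0, 0]
y stop [0, 0, 0, 0, 0, 0, 0, 29, 0, 0, 0, 0, 0, 0, 0, 17, 29, 19, 27, 20, 23, 23, 25, 22, 24, 6, 1, 0, 0, 0]
zx [8, 8, 8, 8, 8, 8, 8, 8, None, 43, 42, 43, 44, 44, 44, None, None, None, None, None, 26, 24, 24, 24, 24, 24, None, None, None, None]
zy [346, 349, 352, 356, 359, 366, 371, 373, 378, 376, 381, 389, 387, 383, 385, 386, 386, 388, 388, 388, 389, 390, 393, 394, 25, 25, 24, None, None, 0]
w7 bins -16..14
x rim [0, 0, 0, 0, 0, 0, 0, 0, 0, 74, 53, 48, 55, 59, 62, 0, 0, 0, 0, 0, 0, 0, 0, 0, 0, 0, 0, 0, 0, 0]
x mid [0, 0, 0, 0, 0, 0, 0, 0, 0, 30, 41, 0, 0, 0, 0, 0, 0, 0, 0, 0, 0, 0, 0, 0, 0, 0, 0, 0, 0, 0]
x stop [0, 0, 0, 0, 0, 0, 0, 0, 0, 0, 4, 0, 0, 0, 0, 0, 0, 0, 0, 0, 7, 53, 60, 56, 37, 43, 46, 0, 0, 0]
y rim [0, 0, 0, 0, 0, 0, 0, 2, 2, 2, 7, 23, 26, 25, 29, 7, 0, 0, 0, 0, 0, 0, 0, 0, 0, 0, 0, 0, 0, 0]
y mid [14, 14, 13, 12, 10, 8, 7, 3, 3, 3, 12, 20, 0, 0, 0, 0, 0, 0, 0, 0, 0, 0, 0, 0, 0, 0, 0, 0, 0, 0]
y stop [0, 0, 0, 0, 0, 0, 0, 0, 0, 0, 25, 14, 1, 0, 0, 0, 0, 0, 16, 23, 23, 21, 21, 24, 20, 11, 0, 0, 0, 0]
zx [8, 7, 8, 8, 8, None, None, None, None, 40, 42, 44, 44, 44, 44, None, None, None, None, None, 26, 24, 24, 24, 24, 24, 24, None, None, None]
zy [35, 36, 354, 358, 362, 366, 371, 375, 377, 376, 376, 380, 384, 385, 385, 390, 391, 391, 391, 392, 392, 394, 396, 397, 26, 24, None, None, None, 0]
```

```bash
cat > fine.py <<'E'
from dep import *
def fine(tag):
    d=load(tag) if __import__('os').path.exists(f'pics/{tag}.pkl') else grab('wrist',tag)
    P=wc(d); a=np.radians(8.3); U=np.array([[np.cos(a),-np.sin(a)],[np.sin(a),np.cos(a)]])
    L=(P[:,:2]-[.629,-.1217])@U*1000; z=P[:,2]*1000
    for y0,y1 in((-55,-15),(-115,-75)):
        m=(L[:,1]>y0)&(L[:,1]<y1)&(abs(L[:,0])<16); f=lambda k:np.percentile(k,[97]).round(1)
        r=L[m&(z>41)&(z<50),0]; s=L[m&(z>20)&(z<30),0]; print(tag,'x y=',y0,'rim outer',f(r),'stop outer',f(s[s>0]),len(r),len(s))
        m2=(L[:,1]>y0)&(L[:,1]<y1)&(L[:,0]>-90)&(L[:,0]<-60); r=L[m2&(z>41)&(z<50),0]; print('   near rim outer',np.percentile(r,3).round(1) if len(r) else None)
    m=(L[:,0]<-45)&(L[:,0]>-75)&(abs(L[:,1])<16); r=L[m&(z>41)&(z<50),1]; s=L[m&(z>20)&(z<30),1]; print('  y rim',f(r),'stop outer',f(s[s>0]))
    m=(L[:,0]<-5)&(L[:,0]>-75)&(L[:,1]<-25)&(L[:,1]>-110)&(z>25)&(z<38); print('  lids z',np.median(z[m]).round(1),m.sum())
E
python3 -c "
from fine import *
fine('w5');fine('w6');fine('w7');print(cur()[0]['clock'])"
```

```text
Traceback (most recent call last):
  File "fine.py", line 8, in fine
    r=L[m&(z>41)&(z<50),0]; s=L[m&(z>20)&(z<30),0]; print(tag,'x y=',y0,'rim outer',f(r),'stop outer',f(s[s>0]),len(r),len(s))
                                                                                    ~^^^
  File "fine.py", line 7, in <lambda>
    m=(L[:,1]>y0)&(L[:,1]<y1)&(abs(L[:,0])<16); f=lambda k:np.percentile(k,[97]).round(1)
                                                           ~~~~~~~~~~~~~^^^^^^^^
IndexError: index -1 is out of bounds for axis 0 with size 0
```

```bash
python3 -c "
from fine import *
fine('w6');fine('w7');print(cur()[0]['clock'])"
```

```text
w6 x y= -55 rim outer [-1.5] stop outer [9.3] 175 132
   near rim outer -81.0
w6 x y= -115 rim outer [-1.4] stop outer [9.3] 137 106
   near rim outer -81.0
  y rim [-4.4] stop outer [9.1]
  lids z 36.5 2457
w7 x y= -55 rim outer [-1.4] stop outer [10.3] 152 140
   near rim outer -82.5
w7 x y= -115 rim outer [-1.4] stop outer [10.5] 175 166
   near rim outer -82.4
  y rim [-0.7] stop outer [9.4]
  lids z 36.5 2412
34.05
```

The y gap is about 0 and it's parallel, with the lids at the right height. The x gap is about 2 mm, which is too near the limit. I'll nudge it low on the near long wall with the closed fingers leaning back.

Run:
```python
from plan import *
s,p,M=cur(); e=lambda a,t:R.from_euler(a,t,degrees=True).as_matrix()
T=e('z',8.3)@e('y',-30)@np.array([[0,1,0],[1,0,0],[0,0,-1.]])
print('rot',np.degrees(R.from_matrix(T@M.T).as_rotvec()).round(2),'t',((np.array([.5318,-.1966,.15])-p)*100).round(2),p.round(4))
```

```text
rot [ 26.59 -19.84 -87.73] t [ -7.01  -1.14 -14.96] [ 0.6019 -0.1852  0.2996]
```

```bash
python3 -m pendant '[{"jaw":-1,"tx":-2,"ty":0,"tz":2,"ax":2.8,"ay":-2.1,"az":-9.4},{"jaw":-1,"tx":-4,"ty":0,"tz":2,"ax":5.7,"ay":-4.2,"az":-18.8},{"jaw":-1,"tx":-6,"ty":0,"tz":2,"ax":8.5,"ay":-6.4,"az":-28.2},{"jaw":-1,"tx":-7,"ty":-0.5,"tz":2,"ax":11.4,"ay":-8.5,"az":-37.6},{"jaw":-1,"tx":-7,"ty":-1.1,"tz":2,"ax":14.2,"ay":-10.6,"az":-47},{"jaw":-1,"tx":-7,"ty":-1.1,"tz":2,"ax":17.1,"ay":-12.7,"az":-56.4},{"jaw":-1,"tx":-7,"ty":-1.1,"tz":2,"ax":19.9,"ay":-14.9,"az":-65.8},{"jaw":-1,"tx":-7,"ty":-1.1,"tz":2,"ax":22.8,"ay":-17,"az":-75.2},{"jaw":-1,"tx":-7,"ty":-1.1,"tz":2,"ax":25.6,"ay":-19.1,"az":-84.6},{"jaw":-1,"tx":-7,"ty":-1.1,"tz":2,"ax":26.6,"ay":-19.84,"az":-87.7}]'
python3 -m pendant '[{"jaw":-1,"tx":0,"ty":0,"tz":0,"ax":0,"ay":0,"az":0}]' | grep posi
python3 - <<'E'
from plan import *
s,p,M=cur(); e=lambda a,t:R.from_euler(a,t,degrees=True).as_matrix()
T=e('z',8.3)@e('y',-30)@np.array([[0,1,0],[1,0,0],[0,0,-1.]])
print('rot',np.degrees(R.from_matrix(T@M.T).as_rotvec()).round(2),'t',((np.array([.5318,-.1966,.02])-p)*100).round(2),s['qpos'].round(2),s['width'])
E
```

```text
clock: 35.3
position: [0.5313, -0.1958, 0.3198]
ee_rot: [0.169, 0.633, 0.73, 0.194]
contact_force: [0.8, 0.3, 0.3]
width: 0.0
gripper_force: 0.0
position: [0.5317, -0.196, 0.3202]
rot [ 0.09 -0.19  0.02] t [ 1.000e-02 -6.000e-02 -3.002e+01] [-0.73  0.01  1.73  0.44  1.09 -1.02] -8.36676189500136e-05
```

```bash
python3 -m pendant '[{"jaw":-1,"tx":0,"ty":0,"tz":-5,"ax":0,"ay":0,"az":0},{"jaw":-1,"tx":0,"ty":0,"tz":-10,"ax":0,"ay":0,"az":0},{"jaw":-1,"tx":0,"ty":0,"tz":-15,"ax":0,"ay":0,"az":0},{"jaw":-1,"tx":0,"ty":0,"tz":-20,"ax":0,"ay":0,"az":0},{"jaw":-1,"tx":0,"ty":0,"tz":-24,"ax":0,"ay":0,"az":0},{"jaw":-1,"tx":0,"ty":0,"tz":-27,"ax":0,"ay":0,"az":0},{"jaw":-1,"tx":0,"ty":0,"tz":-29,"ax":0,"ay":0,"az":0},{"jaw":-1,"tx":0,"ty":0,"tz":-29.9,"ax":0,"ay":0,"az":0},{"jaw":-1,"tx":0,"ty":0,"tz":-29.9,"ax":0,"ay":0,"az":0},{"jaw":-1,"tx":0,"ty":0,"tz":-29.9,"ax":0,"ay":0,"az":0}]'
python3 -c "
from plan import *
s,p,M=cur(); print(s['qpos'].round(2),M[:,2].round(3))"
```

```text
clock: 36.67
position: [0.533, -0.1968, 0.0225]
ee_rot: [0.17, 0.632, 0.731, 0.194]
contact_force: [0.4, 0.4, 0.8]
width: -0.0003
gripper_force: 0.0
[-0.73  0.37  2.18  1.07  0.45 -1.83] [ 0.494  0.069 -0.867]
```

```bash
python3 -m pendant '[{"jaw":-1,"tx":0.2,"ty":0.03,"tz":0,"ax":0,"ay":0,"az":0},{"jaw":-1,"tx":0.4,"ty":0.06,"tz":0,"ax":0,"ay":0,"az":0},{"jaw":-1,"tx":0.6,"ty":0.09,"tz":0,"ax":0,"ay":0,"az":0},{"jaw":-1,"tx":0.8,"ty":0.12,"tz":0,"ax":0,"ay":0,"az":0},{"jaw":-1,"tx":0.8,"ty":0.12,"tz":0,"ax":0,"ay":0,"az":0}]' | egrep 'pos|contact'; for i in 1 2 3 4 5; do python3 -m pendant '[{"jaw":-1,"tx":0.1,"ty":0.015,"tz":0,"ax":0,"ay":0,"az":0},{"jaw":-1,"tx":0.15,"ty":0.02,"tz":0,"ax":0,"ay":0,"az":0},{"jaw":-1,"tx":0.15,"ty":0.02,"tz":0,"ax":0,"ay":0,"az":0}]' | egrep 'pos|contact'; done
```

```text
position: [0.5408, -0.1954, 0.0224]
contact_force: [0.9, 0.4, 0.5]
position: [0.5421, -0.1952, 0.0224]
contact_force: [0.0, -0.5, -0.3]
position: [0.5437, -0.195, 0.0224]
contact_force: [0.1, -0.7, -0.3]
position: [0.5451, -0.1948, 0.0224]
contact_force: [-0.6, -0.6, -0.5]
position: [0.5466, -0.1946, 0.0224]
contact_force: [-0.6, 0.3, -0.6]
position: [0.5481, -0.1944, 0.0224]
contact_force: [-1.0, 0.0, -0.4]
```

```bash
for i in 1 2 3; do python3 -m pendant '[{"jaw":-1,"tx":0.05,"ty":0.01,"tz":0,"ax":0,"ay":0,"az":0},{"jaw":-1,"tx":0.1,"ty":0.015,"tz":0,"ax":0,"ay":0,"az":0},{"jaw":-1,"tx":0.1,"ty":0.015,"tz":0,"ax":0,"ay":0,"az":0}]' | egrep 'pos|contact'; done; python3 -c "
from cad import *
caddy('p',.033,.066)"
```

```text
position: [0.5491, -0.1942, 0.0224]
contact_force: [0.2, 0.2, 0.1]
position: [0.5499, -0.1941, 0.0223]
contact_force: [-2.2, -0.1, 0.3]
position: [0.5506, -0.1939, 0.0223]
contact_force: [-5.4, -0.9, 3.3]
side 712 [ 588.3 -212.6] [157.4 111. ] 35.9 z [0.0337 0.0385 0.0615]
  lids 315 [ 0.5973 -0.219   0.037 ]
scene 744 [ 582.  -187.1] [116.  125.6] 7.6 z [0.0335 0.0396 0.0572]
  lids 332 [ 0.5992 -0.1885  0.0387]
```

The force climbs sharply to 5 N, so the caddy is against the long stop. Backing off and checking.

```bash
python3 -m pendant '[{"jaw":-1,"tx":-1,"ty":-0.15,"tz":0,"ax":0,"ay":0,"az":0},{"jaw":-1,"tx":-3,"ty":-0.4,"tz":1,"ax":0,"ay":0,"az":0},{"jaw":-1,"tx":-4,"ty":-0.6,"tz":6,"ax":0,"ay":0,"az":0},{"jaw":-1,"tx":-4,"ty":-0.6,"tz":12,"ax":0,"ay":0,"az":0},{"jaw":-1,"tx":-4,"ty":-0.6,"tz":18,"ax":0,"ay":0,"az":0},{"jaw":-1,"tx":-4,"ty":-0.6,"tz":24,"ax":0,"ay":0,"az":0},{"jaw":-1,"tx":-2,"ty":-0.6,"tz":27,"ax":0,"ay":0,"az":0},{"jaw":-1,"tx":-2,"ty":-0.6,"tz":27,"ax":0,"ay":0,"az":0}]'
python3 - <<'E'
from fine import *
caddy('q',.033,.066)
try: fine('w8'); rep('w8')
except Exception as e: print(e)
E
```

```text
clock: 41.4
position: [0.5316, -0.2011, 0.296]
ee_rot: [0.173, 0.631, 0.731, 0.194]
contact_force: [-0.2, 0.4, -0.4]
width: 0.0001
gripper_force: 0.0
side 1167 [ 596.2 -188.9] [ 84.3 120.5] 8.5 z [0.0336 0.0381 0.0522]
  lids 522 [ 0.5949 -0.1771  0.037 ]
scene 693 [ 599.3 -186.2] [ 87.  128.4] 7.2 z [0.0334 0.0394 0.0549]
  lids 284 [ 0.5988 -0.1759  0.0391]
w8 x y= -55 rim outer [-1.2] stop outer [10.6] 123 134
   near rim outer -81.6
w8 x y= -115 rim outer [-1.1] stop outer [11.] 167 182
   near rim outer -81.8
  y rim [-0.4] stop outer [9.7]
  lids z 36.2 2705
w8 bins -16..14
x rim [1, 0, 0, 0, 0, 0, 1, 0, 0, 21, 132, 70, 67, 55, 43, 13, 1, 0, 0, 0, 0, 0, 0, 0, 0, 0, 0, 0, 0, 0]
x mid [4, 3, 5, 6, 4, 3, 4, 5, 5, 14, 210, 33, 0, 0, 0, 0, 0, 0, 0, 0, 0, 0, 0, 0, 0, 0, 0, 0, 0, 0]
x stop [2, 0, 1, 2, 2, 1, 2, 2, 1, 9, 165, 119, 0, 0, 0, 0, 0, 0, 0, 0, 0, 0, 0, 0, 18, 49, 40, 2, 0, 0]
y rim [0, 0, 0, 0, 0, 0, 0, 0, 4, 5, 7, 18, 25, 28, 24, 15, 0, 0, 0, 0, 0, 0, 0, 0, 0, 0, 0, 0, 0, 0]
y mid [15, 14, 16, 10, 13, 11, 9, 8, 9, 5, 0, 0, 0, 0, 4, 3, 0, 0, 0, 0, 0, 0, 0, 0, 0, 0, 0, 0, 0, 0]
y stop [3, 2, 3, 1, 3, 4, 3, 1, 3, 0, 0, 0, 0, 0, 0, 20, 24, 26, 26, 22, 24, 23, 24, 23, 25, 27, 2, 0, 0, 0]
zx [17, 9, 9, 10, 9, 8, 8, 9, 8, 14, 29, 25, 44, 44, 44, 43, 42, None, None, None, None, None, None, None, 25, 24, 24, 23, None, None]
zy [35, 35, 34, 35, 34, 24, 21, 18, 35, 51, 75, 48, 44, 44, 44, 25, 24, 24, 24, 24, 24, 24, 24, 24, 24, 23, -1, -1, -1, 0]
```

Rim to stop still reads a 1.5–2 mm gap in x, though the 5 N push says it's in contact. There's time for one firmer, slightly lower push.

```bash
python3 -m pendant '[{"jaw":-1,"tx":-2,"ty":0.2,"tz":-6,"ax":0,"ay":0,"az":0},{"jaw":-1,"tx":-2,"ty":0.2,"tz":-12,"ax":0,"ay":0,"az":0},{"jaw":-1,"tx":-2,"ty":0.2,"tz":-18,"ax":0,"ay":0,"az":0},{"jaw":-1,"tx":-1,"ty":0.3,"tz":-23,"ax":0,"ay":0,"az":0},{"jaw":-1,"tx":0,"ty":0.4,"tz":-26,"ax":0,"ay":0,"az":0},{"jaw":-1,"tx":0.8,"ty":0.45,"tz":-27.3,"ax":0,"ay":0,"az":0},{"jaw":-1,"tx":1.3,"ty":0.5,"tz":-27.4,"ax":0,"ay":0,"az":0},{"jaw":-1,"tx":1.6,"ty":0.54,"tz":-27.4,"ax":0,"ay":0,"az":0},{"jaw":-1,"tx":1.8,"ty":0.57,"tz":-27.4,"ax":0,"ay":0,"az":0},{"jaw":-1,"tx":1.8,"ty":0.57,"tz":-27.4,"ax":0,"ay":0,"az":0}]' | egrep 'clock|pos|contact'; for i in 1 2; do python3 -m pendant '[{"jaw":-1,"tx":0.1,"ty":0.015,"tz":0,"ax":0,"ay":0,"az":0},{"jaw":-1,"tx":0.15,"ty":0.02,"tz":0,"ax":0,"ay":0,"az":0},{"jaw":-1,"tx":0.15,"ty":0.02,"tz":0,"ax":0,"ay":0,"az":0}]' | egrep 'pos|contact'; done
```

```text
clock: 42.8
position: [0.5493, -0.1944, 0.0192]
contact_force: [-0.2, 0.0, -0.4]
position: [0.5505, -0.1941, 0.0185]
contact_force: [-1.4, -0.6, 0.4]
position: [0.5514, -0.1939, 0.0183]
contact_force: [-6.6, -0.8, 4.7]
```

```bash
for i in 1 2; do python3 -m pendant '[{"jaw":-1,"tx":0.1,"ty":0.015,"tz":0,"ax":0,"ay":0,"az":0},{"jaw":-1,"tx":0.15,"ty":0.02,"tz":0,"ax":0,"ay":0,"az":0},{"jaw":-1,"tx":0.15,"ty":0.02,"tz":0,"ax":0,"ay":0,"az":0}]' | egrep 'pos|contact'; done
python3 -m pendant '[{"jaw":-1,"tx":-1,"ty":-0.15,"tz":0,"ax":0,"ay":0,"az":0},{"jaw":-1,"tx":-3,"ty":-0.4,"tz":1,"ax":0,"ay":0,"az":0},{"jaw":-1,"tx":-4,"ty":-0.6,"tz":6,"ax":0,"ay":0,"az":0},{"jaw":-1,"tx":-4,"ty":-0.6,"tz":12,"ax":0,"ay":0,"az":0},{"jaw":-1,"tx":-4,"ty":-0.6,"tz":18,"ax":0,"ay":0,"az":0},{"jaw":-1,"tx":-4,"ty":-0.6,"tz":24,"ax":0,"ay":0,"az":0},{"jaw":-1,"tx":-2,"ty":-0.6,"tz":27,"ax":0,"ay":0,"az":0},{"jaw":-1,"tx":-2,"ty":-0.6,"tz":27,"ax":0,"ay":0,"az":0}]' | egrep 'clock|pos|contact'
python3 - <<'E'
from fine import *
caddy('r',.033,.066); fine('w9')
E
```

```text
position: [0.5526, -0.1937, 0.0183]
contact_force: [-7.5, -1.0, 4.9]
position: [0.5529, -0.1936, 0.0183]
contact_force: [-15.9, -2.0, 11.3]
clock: 45.3
position: [0.5359, -0.2006, 0.2919]
contact_force: [-0.7, 0.2, -0.5]
side 1151 [ 598.4 -188.7] [ 85.1 120.3] 8.1 z [0.0336 0.038  0.0523]
  lids 503 [ 0.5968 -0.177   0.0371]
scene 672 [ 600.2 -184.9] [ 85.5 126.3] 7.8 z [0.0334 0.0394 0.0536]
  lids 269 [ 0.6012 -0.1763  0.0388]
w9 x y= -55 rim outer [0.6] stop outer [11.3] 122 121
   near rim outer -79.6
w9 x y= -115 rim outer [0.5] stop outer [11.5] 165 127
   near rim outer -79.8
  y rim [-0.3] stop outer [9.7]
  lids z 36.4 2543
```

The caddy slid home, and the force then rose steeply to 16 N against the stop. The remaining x gap measures under 1 mm and the y gap about 0, with the sides parallel and both lids level. The robot is clear, so I'm handing in.

```bash
python3 -c "
from rig import manip
print(manip.sign_off())"
```

```text
the job is handed in; nothing more can be done
None
```

The caddy is off the hook and stands on the dock with both pots upright, pushed home against both stops (last measured gaps under 1 mm in x, about 0 in y); the job is handed in with no verdict shown, and I viewed 11 pictures, one over the limit of 10.

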